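Load giveaway capsules past a sorting card, cover the magazine and shut the guard

TASK

Load the capsule dispenser: slide its clear guard open, then stand the white sorting card across the pouring side of the steel bowl and press the bowl down with it, so that the capsules roll out only through the card's cut-out, down the chute and all of them into the magazine; do not pick capsules out of the bowl. Then, in any order, stand the card back upright on its grey mat and lower the cover plate flat onto the magazine with both pins through its holes, and only after the cover is on slide the guard fully shut again. Leave the other goods on the counter where they are.

Things in the scene. Friction and masses are not known exactly. Their poses are not given: they have to be found in the camera images.
- loader: Fixed capsule loader, grey base 250 x 430 x 8 mm. Origin on the counter surface, z up. Its x is the bowl's tipping axis and the guard's sliding direction. Capsules travel to its -y: bowl (centre y = +140), chute (y = +62 to -18), guard (y = -25), magazine (centre y = -87), splash wall (y = -146, 115 tall), all mm. Posts 168 tall at x = +-117, y = 140 carry the bowl.
- bowl (a joint): Tip angle of the steel bowl, rad: 0 level, up to 0.75 with its pouring side (loader -y) down. Axis along loader x at y = 140, z = 155 mm, under the bowl's bottom. A spring levels it: pressing down on the rim 75 mm from the axis takes 4 N to start, 12 N to hold it fully tipped. Capsules leave above about 0.45; if they jam, shift the card some mm sideways or let the bowl back and tip again.
- press_line (a point): Point on the loader, fixed, 181 mm above the counter: middle of the line (along loader x) across the level bowl's rim plane where the card's lower edge should stand, 76 mm from the bowl's axis on the pouring side. As the bowl tips 0.7 rad the card's lower edge sinks straight down along this vertical about 57 mm.
- bowl_lip (a point): Middle of the bowl's rim on its pouring side (moves with the bowl). The bowl is a shallow round dish: mouth 200 mm across, flat bottom 112 mm across, 17 mm deep inside, rim 26 mm above the axis, conical wall at 23 degrees. Below it the chute, 70 mm wide inside and centred on loader x = 0, falls from 94 to 68 mm above the counter.
- guard (a joint): Opening of the clear guard, m: 0 shut across the chute's end, 0.095 fully open; it slides to loader +x and stays where left (friction about 1.2 N).
- guard_grip (a point): Centre of the black grip block on top of the guard: 44 (loader x) x 14 (loader y) x 34 mm, its top 160 mm above the counter. The panel below it is 84 x 5 x 66 mm.
- mag_in (a point): Centre of the magazine's inner floor, 13 mm above the counter; axes as the loader's. Inside 130 (x) x 84 (y) mm, walls 45 mm high above this floor, open on top.
- mag_top (a point): Centre of the magazine's top face, 58 mm above the counter, where the cover rests; axes as the loader's. Two steel pins, 8 mm thick and 16 mm tall with tapered tips, stand on this level at x = +-80 mm.
- card_center (a point): White sorting card, 50 mm above its lower edge, in its blade. Blade 170 (x) x 5 (y) x 72 mm tall, with a cut-out 50 wide, 36 tall in the middle of the lower edge. Steel feet at x = +-89 (8 wide), y = +14 to -30, 24 tall, make it stand alone; at the bowl they hang outside the rim, long side (-y) to the chute. Grip block on top 44 (x) x 14 (y), 71 to 101 mm above the lower edge. 210 g.
- card_mat: Fixed light grey mat 230 x 110 x 4 mm on which the card stands; origin at the centre of its underside.
- cover_center (a point): The aluminium cover plate 184 (x) x 92 (y) x 6 mm; this point is 25 mm above its underside, at its middle. Two holes 10.5 mm wide at x = +-80 mm. Upright black grip block in the middle: 14 (x) x 44 (y) mm, from 6 to 50 mm above the underside. Either way round fits. 250 g.
- capsule0_center (a point): Centre of a white plastic capsule, a ball 24 mm in diameter, 12 g; lies in the bowl at the start. 4 to 7 of the capsules are present.
- capsule1_center (a point): Centre of a white plastic capsule, a ball 24 mm in diameter, 12 g; lies in the bowl at the start. 4 to 7 of the capsules are present.
- capsule2_center (a point): Centre of a white plastic capsule, a ball 24 mm in diameter, 12 g; lies in the bowl at the start. 4 to 7 of the capsules are present.
- capsule3_center (a point): Centre of a white plastic capsule, a ball 24 mm in diameter, 12 g; lies in the bowl at the start. 4 to 7 of the capsules are present.
- capsule4_center (a point): Centre of a white plastic capsule, a ball 24 mm in diameter, 12 g; lies in the bowl at the start. 4 to 7 of the capsules are present.
- capsule5_center (a point): Centre of a white plastic capsule, a ball 24 mm in diameter, 12 g; lies in the bowl at the start. 4 to 7 of the capsules are present.
- capsule6_center (a point): Centre of a white plastic capsule, a ball 24 mm in diameter, 12 g; lies in the bowl at the start. 4 to 7 of the capsules are present.
- cellbox_a: Bystander: grey battery box 30 x 75 x 60 mm, origin under its centre.
- cellbox_b: Bystander: grey battery box 30 x 60 x 45 mm, origin under its centre.
- dcell: Bystander: battery standing upright, 33 mm across, 61 mm tall, origin under its centre.
- handset: Bystander: handset 130 x 50 x 22 mm lying down, origin under its centre.
- gift: Bystander: boxed gift 70 x 70 x 110 mm with a clear top, origin under its centre.

How it is judged:
On the way, in this order (a step that is already met when the one before it is completed fails the run):
1. the guard is slid open (value of joint guard above 0.075 m), for 0.2 s.
2. the bowl is tipped by the card pressed on its rim on the pouring side (value of joint bowl above 0.4 rad and contact force between card and bowl above 0.5 N and horizontal distance between card_center and press_line below 0.03 m and angle between card_center's own z axis and vertical below 0.8 rad), for 0.3 s.
3. all capsules are in the magazine (x of capsule0_center in the frame of mag_in between -0.066 and 0.066 m and y of capsule0_center in the frame of mag_in between -0.043 and 0.043 m and z of each of capsule0_center, capsule1_center, capsule2_center, capsule3_center, capsule4_center, capsule5_center, capsule6_center in the frame of mag_in below 0.04 m and x of capsule1_center in the frame of mag_in between -0.066 and 0.066 m and y of capsule1_center in the frame of mag_in between -0.043 and 0.043 m and x of capsule2_center in the frame of mag_in between -0.066 and 0.066 m and y of capsule2_center in the frame of mag_in between -0.043 and 0.043 m and x of capsule3_center in the frame of mag_in between -0.066 and 0.066 m and y of capsule3_center in the frame of mag_in between -0.043 and 0.043 m and x of capsule4_center in the frame of mag_in between -0.066 and 0.066 m and y of capsule4_center in the frame of mag_in between -0.043 and 0.043 m and x of capsule5_center in the frame of mag_in between -0.066 and 0.066 m and y of capsule5_center in the frame of mag_in between -0.043 and 0.043 m and x of capsule6_center in the frame of mag_in between -0.066 and 0.066 m and y of capsule6_center in the frame of mag_in between -0.043 and 0.043 m), for 0.3 s.
4. the cover lies flat on the magazine with both pins in its holes (horizontal distance between cover_center and mag_top below 0.004 m and z of cover_center in the frame of mag_top between 0.021 and 0.028 m and angle between cover_center's own z axis and vertical below 0.04 rad and angle between the x axis of cover_center and the x axis of mag_top, either way round below 0.06 rad), for 0.3 s.
5. the guard is shut again (value of joint guard below 0.01 m), for 0.2 s.
At the end, for the whole second after the job is handed in: All capsules present lie in the magazine; the cover lies flat on it, both pins in its holes (centred within 4 mm, flat within 3 mm); the guard is shut within 10 mm; the bowl is level; the card stands upright on its mat (within 60 mm of the mat's centre); all at rest (all of step 3 and all of step 4 and value of joint guard below 0.01 m and value of joint bowl below 0.05 rad and horizontal distance between card_center and card_mat below 0.06 m and angle between card_center's own z axis and vertical below 0.1 rad and height (world z) of card_center below 0.06 m and linear speed of each of card, cover below 0.02 m/s); the robot touches nothing.
It fails at once if another article on the counter is moved by more than 3 cm (distance of any of cellbox_a, cellbox_b, dcell, handset, gift from where it was at the start of the episode above 0.03 m).
It fails at once if a capsule is gripped or pushed by the fingers while it is in the bowl ((contact force between the fingers and capsule0 above 0.5 N and y of capsule0_center in the frame of loader above 0.06 m and z of capsule0_center in the frame of loader above 0.12 m) or (contact force between the fingers and capsule1 above 0.5 N and y of capsule1_center in the frame of loader above 0.06 m and z of capsule1_center in the frame of loader above 0.12 m) or (contact force between the fingers and capsule2 above 0.5 N and y of capsule2_center in the frame of loader above 0.06 m and z of capsule2_center in the frame of loader above 0.12 m) or (contact force between the fingers and capsule3 above 0.5 N and y of capsule3_center in the frame of loader above 0.06 m and z of capsule3_center in the frame of loader above 0.12 m) or (contact force between the fingers and capsule4 above 0.5 N and y of capsule4_center in the frame of loader above 0.06 m and z of capsule4_center in the frame of loader above 0.12 m) or (contact force between the fingers and capsule5 above 0.5 N and y of capsule5_center in the frame of loader above 0.06 m and z of capsule5_center in the frame of loader above 0.12 m) or (contact force between the fingers and capsule6 above 0.5 N and y of capsule6_center in the frame of loader above 0.06 m and z of capsule6_center in the frame of loader above 0.12 m)).
Of capsule0, capsule1, capsule2, capsule3, capsule4, capsule5, capsule6 only 4 to 7 are there at a start; the rules pass over those that are not, and their reading is None.
At some moment in a run one of card, cover may be knocked a few centimetres aside while the robot is not near it.
Once in a run the grip may slacken for a moment while it holds something.
It also fails if it takes over 208 s, if anything falls off the work surface, if the arm or the gripper's body presses on something with over 40 N, if the wrist force passes 120 N, or if a joint passes its speed limit or range.

ROBOT

A 6-joint arm with a two-finger parallel gripper is mounted at the origin on the work surface. World frame = base frame: x ahead of the robot, y to its left, z up, the work surface at z = 0. Lengths are in m, angles in rad, forces in N, time in s.
With the tool pointing down it reaches from about 0.375 to 0.825 m from the base axis. Payload 5.5 kg.
Tool frame: the origin (TCP) lies on the mounting face of the last link; the fingertips stand 173 mm ahead of it and the grasp point (between the pads) lies 155 mm ahead of it (env.nose_length is the distance from the TCP to the fingertips, in m); z points along the fingers, y is the direction in which the jaws open and shut (so a half turn about z gives the same grasp; the last joint's range is limited). The gripper opens to 85 mm and grips with 20 to 120 N. Pads are 22 mm wide; open, the fingers measure 114 mm over their backs; the gripper's body (76 mm by 85 mm) begins 54 mm behind the grasp point. The pads swing forward as they close: fully open they stand 13 mm farther back than shut.
Start: joints at [-1.126, 0.314, -0.047, 1.21, 0, 1.571], TCP at [0.258, -0.542, 0.405] pointing down, gripper open.
Joint ranges: [-2.67, 2.67], [-0.69, 1.73], [-1.03, 1.25], [-2.08, 2.16], [-1.42, 1.45], [-3.14, 3.14]. Speed limits (rad/s): [2.39, 2.39, 3.01, 3.14, 3.14, 3.14].

INTERFACE

Orientations are given as [roll, pitch, yaw] about the fixed x, y, z axes, in that order (R = Rz(yaw) Ry(pitch) Rx(roll)).
In Python, from cell import env gives the robot as it stands. The module is installed in compiled form; this text tells all that it offers.
- The arm moves only by the shell command python3 -m pendant 'ROWS'. ROWS is JSON, a list of rows, each an object of numbers: "grip": the closure, from 0 (fully open) to 1 (shut); "x", "y", "z": the shift along the tool's x, y, z in cm; "rx", "ry", "rz": the turn, a rotation vector about the tool's x, y, z in rad. In form: [{"grip": .., "x": .., "y": .., "z": .., "rx": .., "ry": .., "rz": ..}, ...]. A call has 1 to 5 rows; each row is the pose to reach, as a shift and turn from the pose measured when the call began, along the tool's axes at that moment; what a row does not reach only later rows make up. A row lasts 1/10 s, in which the tool goes at most 50 mm and 8.59 degrees, less where a joint would pass 70% of its speed; a pose out of reach is approached as far as the arm can. A call with a gripper value outside its range is refused whole. The fingers move at their own pace and stop on an object; the grip force is fixed at half the most. Time passes only in rows, so rows that repeat a pose let the fingers close. It gives the time, the measured TCP pose, the force and the opening at its end, in the units of the state.
- env.sense(): the state, without advancing time (a new reading comes with each control period).
- env.snapshot(name): name is "side" or "top"; returns the picture (400x640x3 uint8, red, green, blue); there is no depth.
- env.calibration(name): a dict with "fx", "fy", "cx", "cy" (pixels), "cam_to_world" (4x4, takes a point from camera to world coordinates). Camera axes: x right, y down, z forward; pixel columns grow to the right and rows downward; lengths in m; the calibration is good to about 2 mm. A picture is of the moment at which its call begins. calibration takes no time and is no camera call.
- env.close_job(): hands the job in, once; it reports no verdict.
The state is a dict: "t": time; "joint_positions": joint angles; "dq": joint speeds; "effort": joint torques, N m; "eef_pos": TCP position; "ee_rot": TCP orientation; "force": force on the tool from outside, world axes, zero at the start; "torque": the same for the moment, N m; "width": finger opening in m.
Only numpy, scipy, OpenCV 4.12 (cv2) and the standard library are available. Lean on these libraries where they do the work, as an engineer would, in place of code of your own. Each camera call takes 0.05 s, during which the arm holds its last target. There are 200 camera calls.

## Working session

There is one attempt and no reset: what is moved stays moved. The work goes in short steps, Python scripts to look and compute and a shell command to move; the robot and the scene stay as the last step left them, time stands still between calls to the robot, and variables do not carry over. Pictures are saved under pics/ and viewed, about 12 in all and at most 16, crops included, and the job is handed in when it is done.

```bash
mkdir -p pics; python3 - <<'E'
from cell import env
import cv2
print(env.sense())
for n in("side","top"):
    im=env.snapshot(n); cv2.imwrite(f"pics/{n}0.png",im[:,:,::-1]); c=env.calibration(n); print(n,c)
E
```

```text
{'t': 0.0, 'joint_positions': array([-1.12599741e+00,  3.14234163e-01, -4.81048193e-02,  1.21019236e+00,
       -2.50648083e-05,  1.57077208e+00]), 'dq': array([ 6.42224469e-06, -6.34496605e-04,  9.02656678e-04,  1.91877466e-03,
        4.23304808e-04, -2.04540889e-05]), 'effort': array([ 2.76985316e-03, -5.39588606e+01,  3.39748120e+01,  1.92688394e-02,
       -7.24350798e-05, -1.88211686e-05]), 'eef_pos': array([ 0.2580376 , -0.54135849,  0.40381814]), 'ee_rot': array([-3.13985763e+00,  2.50227031e-05,  4.44823208e-01]), 'force': array([-0.86032672,  0.39449579,  0.64472391]), 'torque': array([0.01442619, 0.01199926, 0.00083312]), 'width': 0.08584238827003823}
side {'fx': 400.57862028157865, 'fy': 400.57862028157865, 'cx': 320.38692408280417, 'cy': 197.09244546684005, 'cam_to_world': array([[-0.93468514, -0.23205195,  0.26928718,  0.21445457],
       [-0.35545706,  0.61808633, -0.70115588,  0.78678963],
       [-0.00373813, -0.75108001, -0.66020062,  0.83581002],
       [ 0.        ,  0.        ,  0.        ,  1.        ]])}
top {'fx': 453.8682579756239, 'fy': 453.8682579756239, 'cx': 311.4748346094069, 'cy': 193.97451652944676, 'cam_to_world': array([[ 0.02505107, -0.99758151,  0.06483498,  0.4099951 ],
       [-0.99955433, -0.02394177,  0.01783052, -0.00702172],
       [-0.01623514, -0.06525276, -0.99773669,  1.45353206],
       [ 0.        ,  0.        ,  0.        ,  1.        ]])}
```

View pics/top0.png

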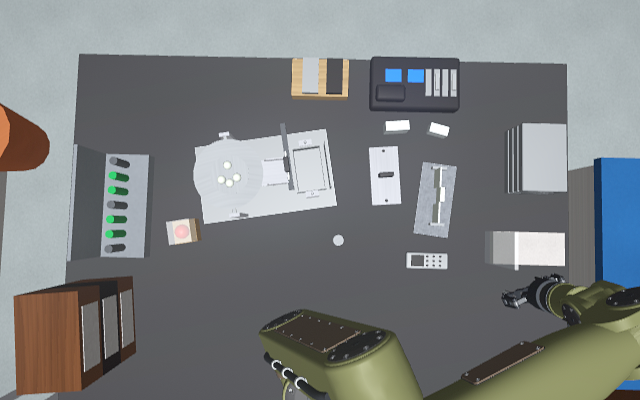

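View pics/side0.png

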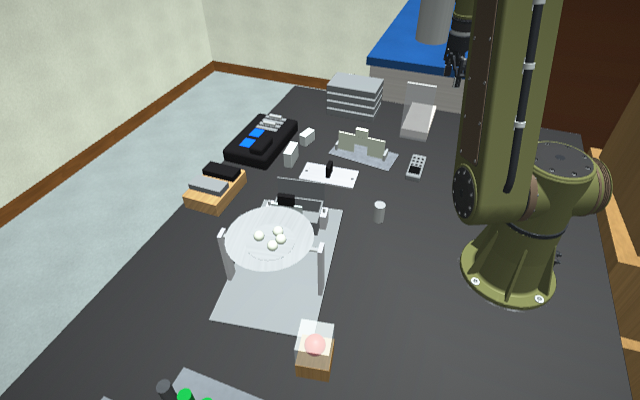

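The top view shows the loader at about (265,175) with its -y toward image right, the cover at (384,175), the card on its mat at (436,200), and 4 capsules in the bowl. I'll zoom in for precise points.

```bash
cat > h.py <<'E'
from cell import env
import numpy as np, cv2
from scipy.spatial.transform import Rotation as R
def cam(n):
    c=env.calibration(n); return c,np.array(c["cam_to_world"])
def back(n,u,v,z):
    c,T=cam(n); d=T[:3,:3]@[(u-c["cx"])/c["fx"],(v-c["cy"])/c["fy"],1]; o=T[:3,3]
    return o+d*(z-o[2])/d[2]
def proj(n,p):
    c,T=cam(n); q=T[:3,:3].T@(np.asarray(p)-T[:3,3]); return np.array([c["fx"]*q[0]/q[2]+c["cx"],c["fy"]*q[1]/q[2]+c["cy"]])
def crop(n,x0,y0,x1,y1,s,name):
    im=env.snapshot(n)[y0:y1,x0:x1,::-1]; cv2.imwrite(f"pics/{name}.png",cv2.resize(im,None,fx=s,fy=s,interpolation=cv2.INTER_CUBIC))
# plan: grasp point target g (world), yaw of jaw (y axis) direction -> tool shift in cm and turn from the measured pose
def go(g,yaw=None,reach=0.155):
    s=env.sense(); Rm=R.from_euler('xyz',s["ee_rot"]); 
    y=s["ee_rot"][2] if yaw is None else yaw
    y0=s["ee_rot"][2]
    if yaw is not None: y=y0+(yaw-y0+np.pi/2)%np.pi-np.pi/2
    Rt=R.from_euler('xyz',[np.pi,0,y]); t=np.asarray(g)+[0,0,reach]
    d=Rm.inv().apply(t-s["eef_pos"])*100; r=(Rm.inv()*Rt).as_rotvec()
    print("t",round(s["t"],2),"grasp now",np.round(Rm.apply([0,0,reach])+s["eef_pos"],4),"rpy",np.round(s["ee_rot"],3),"j6",round(s["joint_positions"][5],2),"F",np.round(s["force"],1),"w",round(s["width"],4))
    print("shift cm",np.round(d,2),"rot",np.round(r,4),"dist mm",round(np.linalg.norm(d)*10),"tgt yaw",round(y,3))
def now(): 
    s=env.sense(); go(R.from_euler('xyz',s["ee_rot"]).apply([0,0,.155])+s["eef_pos"])
E
python3 - <<'E'
import cv2
im=cv2.imread("pics/top0.png")
cv2.imwrite("pics/tl.png",cv2.resize(im[120:230,185:345],None,fx=5,fy=5,interpolation=cv2.INTER_CUBIC))
cv2.imwrite("pics/tc.png",cv2.resize(im[135:245,355:465],None,fx=5,fy=5,interpolation=cv2.INTER_CUBIC))
E
```

```text
(no output)
```

View pics/tl.png

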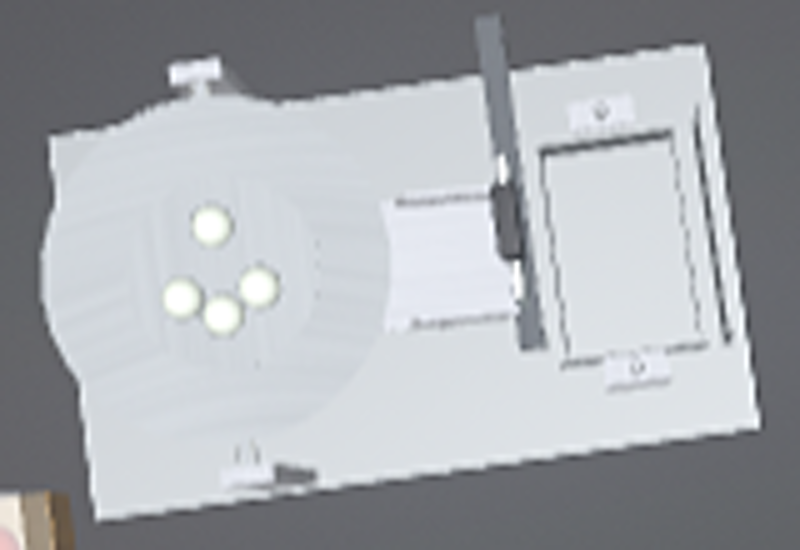

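View pics/tc.png

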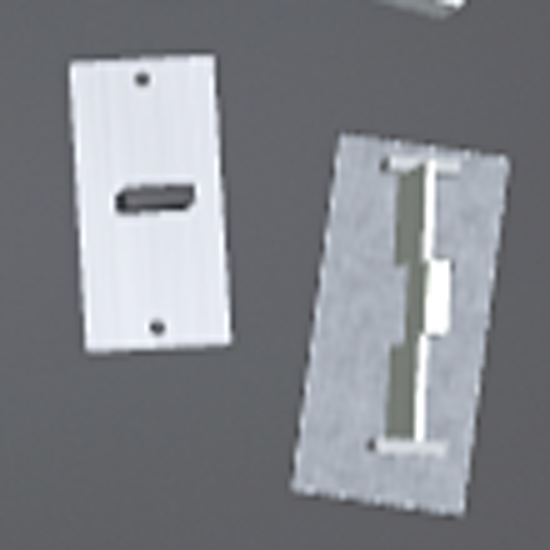

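The loader's -y points right in the image (its guard grip is at crop (507,220)), and the card's long feet also point right. So the card needs no half turn. Next I'll fit poses from these marks.

```bash
cat > fit.py <<'E'
from h import *
from scipy.optimize import least_squares
def fit(n,M,off,s,x0):
    # M: list (crop px, py, local xyz m)
    M=np.array(M,float); px=(M[:,:2]+.5)/s-.5+off; L=M[:,2:]/1000
    def w(p): c,q=np.cos(p[2]),np.sin(p[2]); return np.c_[p[0]+c*L[:,0]-q*L[:,1],p[1]+q*L[:,0]+c*L[:,1],L[:,2]]
    f=lambda p:(np.array([proj(n,a) for a in w(p)])-px).ravel()
    r=least_squares(f,x0,loss='soft_l1'); print(np.round(r.x,4),"res px",np.round(f(r.x).reshape(-1,2),1).tolist()); return r.x
E
python3 - <<'E'
from fit import *
ld=fit("top",[(703,44,125,-215,8),(760,427,-125,-215,8),(98,520,-125,215,8),(600,110,80,-87,74),(638,367,-80,-87,74),(542,150,65,-45,58),(700,345,-65,-129,58),(672,132,65,-129,58),(195,72,117,140,168),(248,472,-117,140,168)],[185,120],5,[.45,.1,.1])
cd=fit("top",[(439.5,297,0,0,105),(424,164,89,-8,28),(410,446,-89,-8,28)],[355,135],5,[.4,-.27,0])
mt=fit("top",[(342,133,115,55,4),(511,157,115,-55,4),(465,517,-115,-55,4),(292,490,-115,55,4)],[355,135],5,[.4,-.27,0])
cv=fit("top",[(70,62,92,46,6),(214,56,92,-46,6),(232,344,-92,-46,6),(87,352,-92,46,6),(142,79,80,0,6),(157,327,-80,0,6)],[355,135],5,[.4,-.2,0])
def W(p,l): c,q=np.cos(p[2]),np.sin(p[2]); return np.array([p[0]+c*l[0]-q*l[1],p[1]+q*l[0]+c*l[1],l[2]])
print("guard grip px measured",(507+.5)/5-.5+185,(220+.5)/5-.5+120, "pred",proj("top",W(ld,(0,-.025,.16))))
im=cv2.imread("pics/side0.png")
for p,ls,c in((ld,[(.125,-.215,.008),(-.125,-.215,.008),(-.125,.215,.008),(.125,.215,.008),(.08,-.087,.074),(-.08,-.087,.074),(0,-.025,.16),(.117,.14,.168),(-.117,.14,.168),(0,.04,.181)],(0,0,255)),(cd,[(.022,0,.105),(-.022,0,.105),(.085,0,.076),(-.085,0,.076),(.089,-.03,.004),(-.089,-.03,.004)],(255,0,0)),(cv,[(.08,0,.006),(-.08,0,.006),(0,.022,.05),(0,-.022,.05)],(0,200,0))):
    for l in ls: cv2.circle(im,tuple(int(round(8*k)) for k in proj("side",W(p,l))),8,c,1,cv2.LINE_AA,3)
cv2.imwrite("pics/s_ov.png",cv2.resize(im[110:350,200:400],None,fx=2.5,fy=2.5,interpolation=cv2.INTER_CUBIC))
E
```

```text
[0.5655 0.1167 0.1495] res px [[17.8, -1.0], [16.5, -0.6], [15.1, -2.4], [0.0, 0.9], [-1.1, 1.1], [-1.0, 0.2], [-0.5, -0.7], [-0.2, 0.4], [0.0, -0.1], [-1.4, 0.8]]
[ 0.5074 -0.3705 -0.0421] res px [[-0.3, -0.2], [0.1, 0.0], [0.1, 0.2]]
[ 0.4967 -0.3752 -0.1247] res px [[-0.2, 0.1], [0.2, 0.3], [0.0, -0.3], [0.0, -0.1]]
[ 0.5699 -0.2136  0.0743] res px [[0.0, 0.4], [-0.1, 0.1], [-0.1, -0.2], [-0.1, -0.4], [0.2, -0.0], [0.2, 0.1]]
guard grip px measured 286.0 163.6 pred [285.70004423 167.22776667]
```

View pics/s_ov.png

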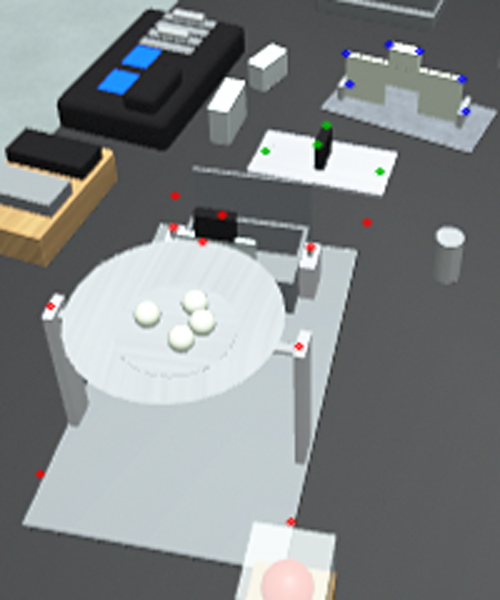

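The base plate is not centred on the loader's origin: its three corner residuals are all about 16 px, while pins and posts agree. I'll refit without those corners.

```bash
python3 - <<'E'
from fit import *
ld=fit("top",[(600,110,80,-87,74),(638,367,-80,-87,74),(542,150,65,-45,58),(700,345,-65,-129,58),(672,132,65,-129,58),(195,72,117,140,168),(248,472,-117,140,168),(703,44,125,-165,8),(760,427,-125,-165,8),(98,520,-125,265,8)],[185,120],5,[.45,.1,.1])
def inv(p,P): c,q=np.cos(p[2]),np.sin(p[2]); d=P[:2]-p[:2]; return np.array([c*d[0]+q*d[1],-q*d[0]+c*d[1]])
def W(l): c,q=np.cos(ld[2]),np.sin(ld[2]); return np.round([ld[0]+c*l[0]-q*l[1],ld[1]+q*l[0]+c*l[1],l[2]],4)
g=back("top",286,163.6,.155); print("guard grip local",inv(ld,g),"world",g)
g=back("side",(216+.5)/2.5-.5+200,(213+.5)/2.5-.5+110,.16); print("side",inv(ld,g))
for n,l in dict(press=(0,.064,.181),magtop=(0,-.087,.058),guard=(0,-.025,.145)).items(): print(n,W(l))
go(W((.008,-.025,.25)),ld[2])
E
```

```text
[0.5668 0.1159 0.1588] res px [[0.0, 0.2], [-0.6, 0.3], [-1.0, -0.3], [-0.1, -1.6], [-0.1, -0.3], [0.0, -0.1], [-0.7, 0.7], [2.2, 0.1], [1.5, 0.4], [0.3, -0.2]]
guard grip local [ 0.00951617 -0.02589488] world [0.58033652 0.09180958 0.155     ]
side [ 0.00500737 -0.02490425]
press [0.5567 0.1791 0.181 ]
magtop [0.5806 0.03   0.058 ]
guard [0.5708 0.0912 0.145 ]
t 0.1 grasp now [ 0.2579 -0.5412  0.2489] rpy [-3.14  -0.     0.445] j6 1.57 F [ 0.2 -0.1  0.3] w 0.0854
shift cm [ 5.622e+01 -4.342e+01 -4.000e-02] rot [-1.60e-03  2.00e-04  2.86e-01] dist mm 710 tgt yaw 0.159
```

```bash
cat >> h.py <<'E'
ld=np.array([.5668,.1159,.160])
def W(l,p=None):
    p=ld if p is None else p; c,q=np.cos(p[2]),np.sin(p[2]); return np.array([p[0]+c*l[0]-q*l[1],p[1]+q*l[0]+c*l[1],l[2]])
E
P='python3 -m pendant'
$P '[{"grip":0.4,"rz":0.142},{"grip":0.4,"rz":0.285},{"grip":0.4,"rz":0.285}]'
python3 - <<'E'
from h import *
go(W((.007,-.025,.25)),ld[2])
E
```

```text
t 0.1 grasp now [ 0.2579 -0.5412  0.2489] rpy [-3.14  -0.     0.445] j6 1.57 F [ 0.2 -0.1  0.3] w 0.0854
shift cm [ 5.612e+01 -4.345e+01 -4.000e-02] rot [-1.600e-03  2.000e-04  2.848e-01] dist mm 710 tgt yaw 0.16validation failed for argument at $[0]...
```

```bash

python3 -m pendant '[{"grip":0.4,"x":0,"y":0,"z":0,"rx":0,"ry":0,"rz":0.142},{"grip":0.4,"x":0,"y":0,"z":0,"rx":0,"ry":0,"rz":0.285},{"grip":0.4,"x":0,"y":0,"z":0,"rx":0,"ry":0,"rz":0.285}]'
python3 - <<'E'
from h import *
go(W((.007,-.025,.25)),ld[2])
E
```

```text
t: 0.4
eef_pos: [0.258, -0.5412, 0.4034]
ee_rot: [-3.139, 0.001, 0.159]
force: [0.1, 0.5, 0.0]
width: 0.0512
t 0.4 grasp now [ 0.2578 -0.5409  0.2484] rpy [-3.139e+00  1.000e-03  1.590e-01] j6 1.86 F [0.1 0.5 0. ] w 0.0512
shift cm [ 4.162e+01 -5.748e+01 -5.000e-02] rot [-0.0024  0.0007 -0.0006] dist mm 710 tgt yaw 0.16
```

```bash

python3 -m pendant '[{"grip":0.4,"x":2.8,"y":-3.8,"z":0,"rx":0,"ry":0,"rz":0},{"grip":0.4,"x":5.6,"y":-7.7,"z":0,"rx":0,"ry":0,"rz":0},{"grip":0.4,"x":8.4,"y":-11.5,"z":0,"rx":0,"ry":0,"rz":0},{"grip":0.4,"x":11.2,"y":-15.4,"z":0,"rx":0,"ry":0,"rz":0},{"grip":0.4,"x":14,"y":-19.2,"z":0,"rx":0,"ry":0,"rz":0}]'
python3 -m pendant '[{"grip":0.4,"x":2.8,"y":-3.8,"z":0,"rx":0,"ry":0,"rz":0},{"grip":0.4,"x":5.6,"y":-7.7,"z":0,"rx":0,"ry":0,"rz":0},{"grip":0.4,"x":8.4,"y":-11.5,"z":0,"rx":0,"ry":0,"rz":0},{"grip":0.4,"x":11.2,"y":-15.4,"z":0,"rx":0,"ry":0,"rz":0},{"grip":0.4,"x":14,"y":-19.2,"z":0,"rx":0,"ry":0,"rz":0}]'
python3 -m pendant '[{"grip":0.4,"x":2.8,"y":-3.8,"z":0,"rx":0,"ry":0,"rz":0},{"grip":0.4,"x":5.6,"y":-7.7,"z":0,"rx":0,"ry":0,"rz":0},{"grip":0.4,"x":8.4,"y":-11.5,"z":0,"rx":0,"ry":0,"rz":0},{"grip":0.4,"x":11.2,"y":-15.4,"z":0,"rx":0,"ry":0,"rz":0},{"grip":0.4,"x":14,"y":-19.2,"z":0,"rx":0,"ry":0,"rz":0}]'
python3 - <<'E'
from h import *
go(W((.007,-.025,.25)),ld[2])
E
```

```text
t: 0.9
eef_pos: [0.3661, -0.3277, 0.4037]
ee_rot: [-3.139, 0.001, 0.163]
force: [0.8, 0.7, 0.7]
width: 0.0513
t: 1.4
eef_pos: [0.4735, -0.1136, 0.4042]
ee_rot: [-3.139, 0.0, 0.167]
force: [1.2, -0.5, 0.9]
width: 0.0511
t: 1.9
eef_pos: [0.5802, 0.1003, 0.4045]
ee_rot: [-3.139, 0.0, 0.172]
force: [0.4, -0.9, 0.8]
width: 0.0509
t 1.9 grasp now [0.5801 0.1008 0.2495] rpy [-3.139  0.     0.172] j6 3.14 F [ 0.4 -0.9  0.8] w 0.0509
shift cm [-0.39  0.75 -0.06] rot [-0.0029  0.0004  0.0125] dist mm 8 tgt yaw 0.16
```

Joint 6 is at its limit, so I'll take the grasp the other way round with a half turn back.

```bash

for i in 1 2 3 4; do python3 -m pendant '[{"grip":0.4,"x":0,"y":0,"z":0,"rx":0,"ry":0,"rz":-0.145},{"grip":0.4,"x":0,"y":0,"z":0,"rx":0,"ry":0,"rz":-0.29},{"grip":0.4,"x":0,"y":0,"z":0,"rx":0,"ry":0,"rz":-0.435},{"grip":0.4,"x":0,"y":0,"z":0,"rx":0,"ry":0,"rz":-0.58},{"grip":0.4,"x":0,"y":0,"z":0,"rx":0,"ry":0,"rz":-0.725}]'|grep rot; done
python3 -m pendant '[{"grip":0.4,"x":0,"y":0,"z":0,"rx":0,"ry":0,"rz":-0.12},{"grip":0.4,"x":0,"y":0,"z":0,"rx":0,"ry":0,"rz":-0.24},{"grip":0.4,"x":0,"y":0,"z":0,"rx":0,"ry":0,"rz":-0.24}]'
python3 - <<'E'
from h import *
go(W((.007,-.025,.25)),ld[2])
E
```

```text
ee_rot: [-3.139, -0.001, 0.908]
ee_rot: [-3.14, -0.003, 1.643]
ee_rot: [-3.142, -0.004, 2.378]
ee_rot: [3.139, -0.003, 3.112]
t: 4.2
eef_pos: [0.5797, 0.1004, 0.403]
ee_rot: [3.139, -0.003, -2.927]
force: [0.1, 0.5, -0.0]
width: 0.0511
t 4.2 grasp now [0.5792 0.1008 0.248 ] rpy [ 3.139e+00 -3.000e-03 -2.927e+00] j6 -0.04 F [ 0.1  0.5 -0. ] w 0.0511
shift cm [ 0.37 -0.75 -0.2 ] rot [ 0.0029 -0.0033  0.0543] dist mm 9 tgt yaw -2.982
```

```bash

python3 -m pendant '[{"grip":0.4,"x":0.37,"y":-0.75,"z":0,"rx":0.003,"ry":-0.003,"rz":0.054},{"grip":0.4,"x":0.37,"y":-0.75,"z":0,"rx":0.003,"ry":-0.003,"rz":0.054}]'
python3 - <<'E'
from h import *
go(W((.007,-.025,.144)),ld[2])
crop("side",220,150,340,240,5,"g1")
E
```

```text
t: 4.4
eef_pos: [0.5775, 0.0919, 0.4029]
ee_rot: [-3.141, -0.001, -2.983]
force: [-0.1, -0.1, 0.2]
width: 0.0507
t 4.4 grasp now [0.5774 0.0918 0.2479] rpy [-3.141e+00 -1.000e-03 -2.983e+00] j6 -0.0 F [-0.1 -0.1  0.2] w 0.0507
shift cm [-0.03  0.05 10.39] rot [-0.0003 -0.0007 -0.0012] dist mm 104 tgt yaw -2.982
```

View pics/g1.png

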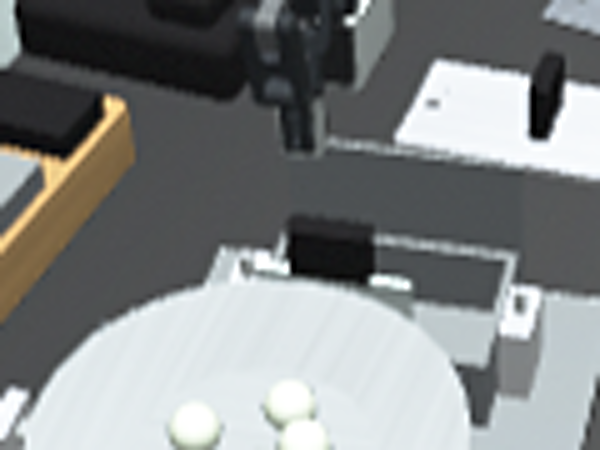

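The fingers stand above the block (crop 305,135 against block 332,245), well within its 44 mm length. I'll descend and grip.

```bash

python3 -m pendant '[{"grip":0.4,"x":0,"y":0.05,"z":3.5,"rx":0,"ry":0,"rz":0},{"grip":0.4,"x":0,"y":0.05,"z":7,"rx":0,"ry":0,"rz":0},{"grip":0.4,"x":0,"y":0.05,"z":9,"rx":0,"ry":0,"rz":0},{"grip":0.4,"x":0,"y":0.05,"z":10.4,"rx":0,"ry":0,"rz":0},{"grip":0.4,"x":0,"y":0.05,"z":10.4,"rx":0,"ry":0,"rz":0}]'
python3 -m pendant '[{"grip":1,"x":0,"y":0,"z":0,"rx":0,"ry":0,"rz":0},{"grip":1,"x":0,"y":0,"z":0,"rx":0,"ry":0,"rz":0},{"grip":1,"x":0,"y":0,"z":0,"rx":0,"ry":0,"rz":0},{"grip":1,"x":0,"y":0,"z":0,"rx":0,"ry":0,"rz":0}]'
python3 - <<'E'
from h import *
now()
E
```

```text
t: 4.95
eef_pos: [0.5768, 0.0927, 0.2971]
ee_rot: [3.141, -0.004, -2.981]
force: [0.7, -0.3, 0.8]
width: 0.0511
t: 5.35
eef_pos: [0.5776, 0.0912, 0.2985]
ee_rot: [-3.137, -0.001, -2.982]
force: [2.0, -8.9, 1.6]
width: 0.0132
t 5.35 grasp now [0.5775 0.0904 0.1435] rpy [-3.137e+00 -1.000e-03 -2.982e+00] j6 -0.0 F [ 2.  -8.9  1.6] w 0.0132
shift cm [ 0.02 -0.07  0.  ] rot [-0.0047 -0.0014  0.    ] dist mm 1 tgt yaw -2.982
```

```bash

python3 -m pendant '[{"grip":1,"x":-2,"y":0,"z":0,"rx":0,"ry":0,"rz":0},{"grip":1,"x":-4,"y":0,"z":0,"rx":0,"ry":0,"rz":0},{"grip":1,"x":-6,"y":0,"z":0,"rx":0,"ry":0,"rz":0},{"grip":1,"x":-8,"y":0,"z":0,"rx":0,"ry":0,"rz":0},{"grip":1,"x":-9.3,"y":0,"z":0,"rx":0,"ry":0,"rz":0}]'
python3 -m pendant '[{"grip":1,"x":0,"y":0,"z":0,"rx":0,"ry":0,"rz":0},{"grip":1,"x":0,"y":0,"z":0,"rx":0,"ry":0,"rz":0},{"grip":1,"x":0,"y":0,"z":0,"rx":0,"ry":0,"rz":0}]'
python3 - <<'E'
from h import *
now()
crop("top",255,105,355,205,6,"g2")
E
```

```text
t: 5.85
eef_pos: [0.6657, 0.1056, 0.2983]
ee_rot: [-3.138, -0.014, -2.981]
force: [-47.4, -8.2, 29.7]
width: 0.0132
t: 6.15
eef_pos: [0.6652, 0.1054, 0.2985]
ee_rot: [-3.138, -0.015, -2.981]
force: [-4.5, -2.4, 0.2]
width: 0.0135
t 6.15 grasp now [0.6629 0.1045 0.1435] rpy [-3.138 -0.015 -2.981] j6 -0.0 F [-4.5 -2.4  0.2] w 0.0135
shift cm [ 0.24 -0.06  0.  ] rot [-0.0038 -0.0153  0.    ] dist mm 2 tgt yaw -2.981
```

View pics/g2.png

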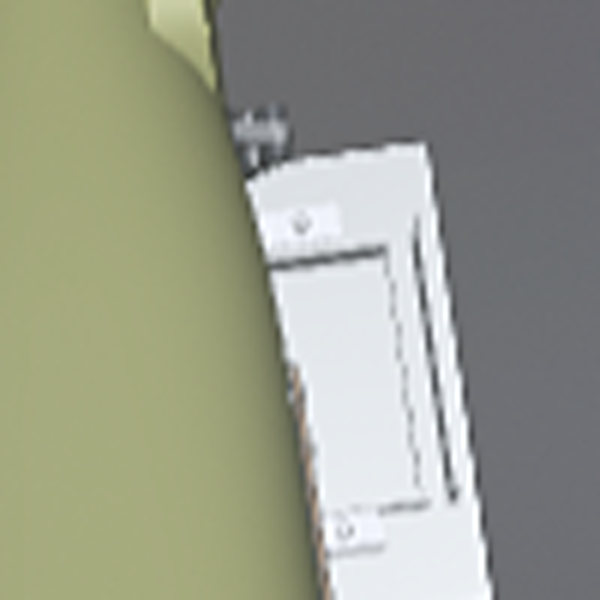

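The guard hit its end stop after about 87 mm, so it is fully open and had started about 8 mm open. The top view shows the magazine clear with the arm to its left. Next I'll release the guard and go to the card.

```bash

python3 -m pendant '[{"grip":0.4,"x":0,"y":0,"z":0,"rx":0,"ry":0,"rz":0},{"grip":0.4,"x":0,"y":0,"z":0,"rx":0,"ry":0,"rz":0},{"grip":0.4,"x":0,"y":0,"z":-4,"rx":0,"ry":0,"rz":0},{"grip":0.4,"x":0,"y":0,"z":-8,"rx":0,"ry":0,"rz":0},{"grip":0.4,"x":0,"y":0,"z":-11,"rx":0,"ry":0,"rz":0}]'
python3 -m pendant '[{"grip":0.4,"x":0,"y":0,"z":0,"rx":-0.004,"ry":-0.015,"rz":0.1},{"grip":0.4,"x":0,"y":0,"z":0,"rx":-0.004,"ry":-0.015,"rz":0.2},{"grip":0.4,"x":0,"y":0,"z":0,"rx":-0.004,"ry":-0.015,"rz":0.2}]'
python3 - <<'E'
from h import *
c,T=cam("top")
go([.5074,-.3705,.25],-.042)
E
```

```text
t: 6.7
eef_pos: [0.6674, 0.1063, 0.4118]
ee_rot: [-3.138, -0.011, -2.981]
force: [0.8, -0.1, -0.1]
width: 0.0514
t: 7.0
eef_pos: [0.6679, 0.1064, 0.4131]
ee_rot: [3.141, 0.008, 3.102]
force: [-0.6, 0.0, -0.8]
width: 0.0512
t 7.0 grasp now [0.669  0.1064 0.2581] rpy [3.141 0.008 3.102] j6 0.2 F [-0.6  0.  -0.8] w 0.0512
shift cm [ 14.13 -48.29   0.69] rot [0.0003 0.0077 0.002 ] dist mm 503 tgt yaw 3.1
```

```bash

python3 -m pendant '[{"grip":0.4,"x":1.4,"y":-4.7,"z":0,"rx":0,"ry":0,"rz":0},{"grip":0.4,"x":2.8,"y":-9.4,"z":0,"rx":0,"ry":0,"rz":0},{"grip":0.4,"x":4.2,"y":-14.1,"z":0,"rx":0,"ry":0,"rz":0},{"grip":0.4,"x":5.6,"y":-18.8,"z":0,"rx":0,"ry":0,"rz":0},{"grip":0.4,"x":7,"y":-23.5,"z":0,"rx":0,"ry":0.008,"rz":0}]'
python3 -m pendant '[{"grip":0.4,"x":1.4,"y":-4.7,"z":0,"rx":0,"ry":0,"rz":0},{"grip":0.4,"x":2.8,"y":-9.4,"z":0,"rx":0,"ry":0,"rz":0},{"grip":0.4,"x":4.2,"y":-14.1,"z":0,"rx":0,"ry":0,"rz":0},{"grip":0.4,"x":5.6,"y":-18.8,"z":0,"rx":0,"ry":0,"rz":0},{"grip":0.4,"x":7,"y":-24.5,"z":0,"rx":0,"ry":0,"rz":0}]'
python3 - <<'E'
from h import *
go([.5074,-.3705,.25],-.042)
crop("side",310,90,430,180,5,"c1")
im=env.snapshot("top"); cv2.imwrite("pics/t1.png",im[:,:,::-1])
E
```

```text
t: 7.5
eef_pos: [0.5878, -0.1272, 0.4127]
ee_rot: [3.142, 0.001, 3.105]
force: [-0.3, -0.8, -0.2]
width: 0.0512
t: 8.0
eef_pos: [0.5103, -0.3629, 0.413]
ee_rot: [-3.141, 0.002, 3.107]
force: [0.1, -0.5, -0.3]
width: 0.0507
t 8.0 grasp now [ 0.5105 -0.363   0.258 ] rpy [-3.141e+00  2.000e-03  3.107e+00] j6 -0.58 F [ 0.1 -0.5 -0.3] w 0.0507
shift cm [ 0.26 -0.77  0.8 ] rot [-0.0004  0.0017  0.0076] dist mm 11 tgt yaw 3.1
```

View pics/c1.png

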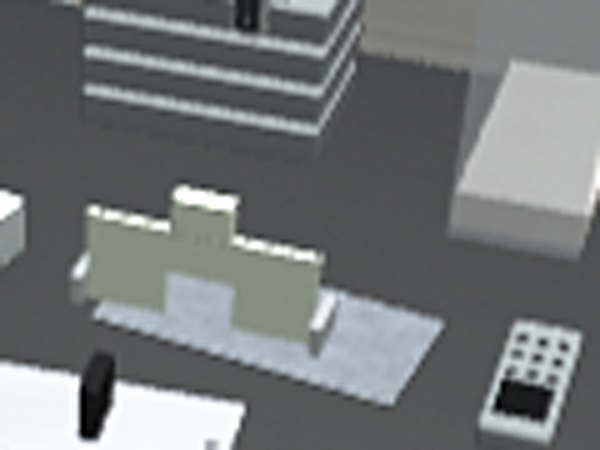

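The card stands on its mat with its grip block at crop (205,215). Before descending I'll check numerically that it hasn't moved.

```bash
python3 - <<'E'
from h import *
a=cv2.imread("pics/side0.png"); b=env.snapshot("side")[:,:,::-1]
for n,(x0,y0,x1,y1) in dict(card=(322,125,380,165),cover=(295,160,362,190)).items():
    print(n,"diff mean",np.abs(a[y0:y1,x0:x1].astype(int)-b[y0:y1,x0:x1]).mean().round(2))
cv2.imwrite("pics/side_now.png",b)
cd=[.5074,-.3705,-.042]
print("block ends pred",proj("side",W((.022,0,.105),cd)),proj("side",W((-.022,0,.105),cd)),"seen",310+175/5,90+190/5,310+237/5,90+198/5)
go([.5074,-.3705,.09],-.042)
E
```

```text
card diff mean 27.59
cover diff mean 1.65
block ends pred [355.25604788 127.37810913] [367.44615283 130.03374175] seen 345.0 128.0 357.4 129.6
t 8.15 grasp now [ 0.5102 -0.3641  0.2573] rpy [-3.141e+00  1.000e-03  3.102e+00] j6 -0.58 F [ 0.8  1.4 -0.5] w 0.0511
shift cm [ 0.26 -0.65 16.73] rot [-0.0004  0.001   0.0022] dist mm 167 tgt yaw 3.1
```

The card was knocked about 3 cm aside, so I'm refitting it from the side view just taken.

```bash
python3 - <<'E'
from fit import *
M=[(167,273,25,2.5,40),(233,286,-25,2.5,40),(88,213,85,2.5,76),(322,262,-85,2.5,76),(173,203,22,7,105),(237,212,-22,7,105),(165,311,25,2.5,4),(233,332,-25,2.5,4)]
cd=fit("side",M,[310,90],5,[.53,-.37,0])
im=cv2.imread("pics/t1.png"); 
for k in((0,0,.105),(.089,-.008,.028),(-.089,-.008,.028)): print(proj("top",W(k,cd)))
cv2.imwrite("pics/t1c.png",cv2.resize(im[135:245,375:485],None,fx=5,fy=5,interpolation=cv2.INTER_CUBIC))
E
```

```text
[ 0.5394 -0.3532 -0.0114] res px [[0.1, 0.1], [0.4, 0.4], [0.1, 0.1], [0.0, 0.0], [-0.1, -0.9], [-0.6, -0.2], [0.2, 0.9], [-0.2, -0.4]]
[436.47151868 182.94175987]
[433.2300479  157.09444295]
[432.14181179 213.58712015]
```

View pics/t1c.png

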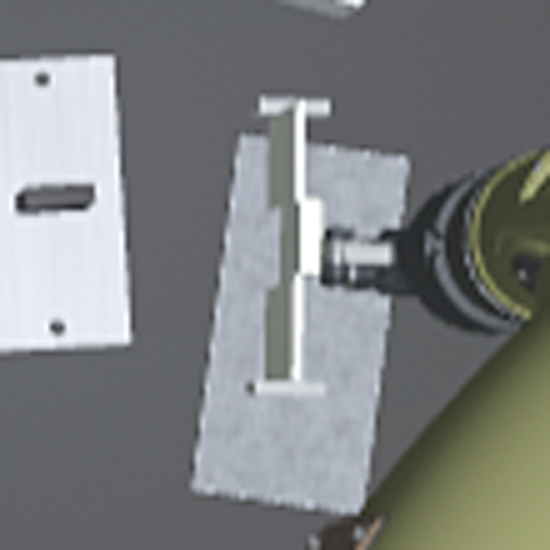

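```bash
python3 - <<'E'
from fit import *
cd=fit("top",[(312,236,0,0,105),(294.5,105,89,-8,28),(290,388,-89,-8,28)],[375,135],5,[.54,-.35,0])
go([cd[0],cd[1],.25],cd[2])
E
```

```text
[ 0.5435 -0.3545 -0.0077] res px [[-0.1, -0.2], [0.0, 0.2], [0.1, 0.1]]
t 8.15 grasp now [ 0.5102 -0.3641  0.2573] rpy [-3.141e+00  1.000e-03  3.102e+00] j6 -0.58 F [ 0.8  1.4 -0.5] w 0.0511
shift cm [-3.3   1.09  0.74] rot [-0.0004  0.001  -0.032 ] dist mm 36 tgt yaw 3.134
```

```bash

python3 -m pendant '[{"grip":0.4,"x":-3.2,"y":1.1,"z":3,"rx":0,"ry":0,"rz":-0.032},{"grip":0.4,"x":-3.2,"y":1.1,"z":7,"rx":0,"ry":0,"rz":-0.032},{"grip":0.4,"x":-3.2,"y":1.1,"z":9,"rx":0,"ry":0,"rz":-0.032},{"grip":0.4,"x":-3.2,"y":1.1,"z":9,"rx":0,"ry":0,"rz":-0.032}]'
python3 - <<'E'
from h import *
go([.542,-.354,.089],-.009)
E
```

```text
t: 8.55
eef_pos: [0.542, -0.3521, 0.3186]
ee_rot: [3.138, -0.004, 3.137]
force: [0.1, 0.6, -0.3]
width: 0.0513
t 8.55 grasp now [ 0.5413 -0.3516  0.1636] rpy [ 3.138 -0.004  3.137] j6 -0.57 F [ 0.1  0.6 -0.3] w 0.0513
shift cm [-0.03 -0.21  7.46] rot [ 0.0035 -0.0043  0.0044] dist mm 75 tgt yaw 3.133
```

```bash

python3 -m pendant '[{"grip":0.4,"x":0,"y":-0.2,"z":2.5,"rx":0.003,"ry":-0.004,"rz":0},{"grip":0.4,"x":0,"y":-0.2,"z":5,"rx":0.003,"ry":-0.004,"rz":0},{"grip":0.4,"x":0,"y":-0.2,"z":7.4,"rx":0.003,"ry":-0.004,"rz":0},{"grip":0.4,"x":0,"y":-0.2,"z":7.4,"rx":0.003,"ry":-0.004,"rz":0}]'
python3 -m pendant '[{"grip":1,"x":0,"y":0,"z":0,"rx":0,"ry":0,"rz":0},{"grip":1,"x":0,"y":0,"z":0,"rx":0,"ry":0,"rz":0},{"grip":1,"x":0,"y":0,"z":0,"rx":0,"ry":0,"rz":0},{"grip":1,"x":0,"y":0,"z":0,"rx":0,"ry":0,"rz":0}]'
python3 -m pendant '[{"grip":1,"x":0,"y":0,"z":-4,"rx":0,"ry":0,"rz":0},{"grip":1,"x":0,"y":0,"z":-8,"rx":0,"ry":0,"rz":0},{"grip":1,"x":0,"y":0,"z":-12,"rx":0,"ry":0,"rz":0},{"grip":1,"x":0,"y":0,"z":-16,"rx":0,"ry":0,"rz":0},{"grip":1,"x":0,"y":0,"z":-20,"rx":0,"ry":0,"rz":0}]'
python3 - <<'E'
from h import *
go(W((0,.064,.30)),ld[2])
E
```

```text
t: 8.95
eef_pos: [0.5412, -0.3525, 0.2429]
ee_rot: [3.139, -0.003, 3.139]
force: [-0.0, 0.5, 0.5]
width: 0.0512
t: 9.35
eef_pos: [0.542, -0.353, 0.2451]
ee_rot: [3.141, -0.0, 3.139]
force: [-1.0, 1.0, 6.2]
width: 0.0129
t: 9.85
eef_pos: [0.5416, -0.353, 0.447]
ee_rot: [3.14, -0.0, 3.139]
force: [0.7, -0.3, -1.6]
width: 0.0129
t 9.85 grasp now [ 0.5416 -0.3528  0.292 ] rpy [ 3.14  -0.     3.139] j6 -0.58 F [ 0.7 -0.3 -1.6] w 0.0129
shift cm [-1.35 53.21 -0.73] rot [ 1.200e-03 -1.000e-04 -1.627e-01] dist mm 532 tgt yaw 3.302
```

```bash

python3 -m pendant '[{"grip":1,"x":0,"y":4,"z":-1,"rx":0,"ry":0,"rz":-0.08},{"grip":1,"x":0,"y":8,"z":-2,"rx":0,"ry":0,"rz":-0.162},{"grip":1,"x":0,"y":12,"z":-2,"rx":0,"ry":0,"rz":-0.162},{"grip":1,"x":0,"y":16,"z":-2,"rx":0,"ry":0,"rz":-0.162},{"grip":1,"x":0,"y":20,"z":-2,"rx":0,"ry":0,"rz":-0.162}]'
python3 - <<'E'
from h import *
go(W((0,.064,.30)),ld[2])
E
```

```text
t: 10.35
eef_pos: [0.5417, -0.1515, 0.4676]
ee_rot: [3.14, 0.0, -2.983]
force: [0.7, 0.3, -2.0]
width: 0.0135
t 10.35 grasp now [ 0.5417 -0.1513  0.3126] rpy [ 3.14   0.    -2.983] j6 -0.43 F [ 0.7  0.3 -2. ] w 0.0135
shift cm [-6.71 32.4   1.31] rot [ 0.0013  0.0004 -0.001 ] dist mm 331 tgt yaw -2.982
```

```bash

python3 -m pendant '[{"grip":1,"x":-0.8,"y":4,"z":0,"rx":0,"ry":0,"rz":0},{"grip":1,"x":-1.6,"y":8,"z":0,"rx":0,"ry":0,"rz":0},{"grip":1,"x":-2.5,"y":12,"z":0,"rx":0,"ry":0,"rz":0},{"grip":1,"x":-3.3,"y":16,"z":0,"rx":0,"ry":0,"rz":0},{"grip":1,"x":-4.1,"y":20,"z":0,"rx":0,"ry":0,"rz":0}]'
python3 -m pendant '[{"grip":1,"x":-0.8,"y":4,"z":0,"rx":0,"ry":0,"rz":0},{"grip":1,"x":-1.6,"y":8,"z":0,"rx":0,"ry":0,"rz":0},{"grip":1,"x":-2.6,"y":12.2,"z":0,"rx":0,"ry":0,"rz":0},{"grip":1,"x":-2.6,"y":12.2,"z":0,"rx":0,"ry":0,"rz":0},{"grip":1,"x":-2.6,"y":12.2,"z":0,"rx":0,"ry":0,"rz":0}]'
python3 - <<'E'
from h import *
go(W((0,.064,.275)),ld[2])
crop("side",210,130,370,250,5,"b1")
E
```

```text
t: 10.85
eef_pos: [0.55, 0.0541, 0.4683]
ee_rot: [3.14, 0.001, -2.983]
force: [-0.4, 0.4, -1.7]
width: 0.0132
t: 11.35
eef_pos: [0.5561, 0.1796, 0.4683]
ee_rot: [3.141, 0.0, -2.98]
force: [-0.7, -0.9, -1.4]
width: 0.0133
t 11.35 grasp now [0.5561 0.1797 0.3133] rpy [ 3.141  0.    -2.98 ] j6 0.15 F [-0.7 -0.9 -1.4] w 0.0133
shift cm [-0.04 -0.06  3.83] rot [0.0009 0.0001 0.0013] dist mm 38 tgt yaw -2.982
```

View pics/b1.png

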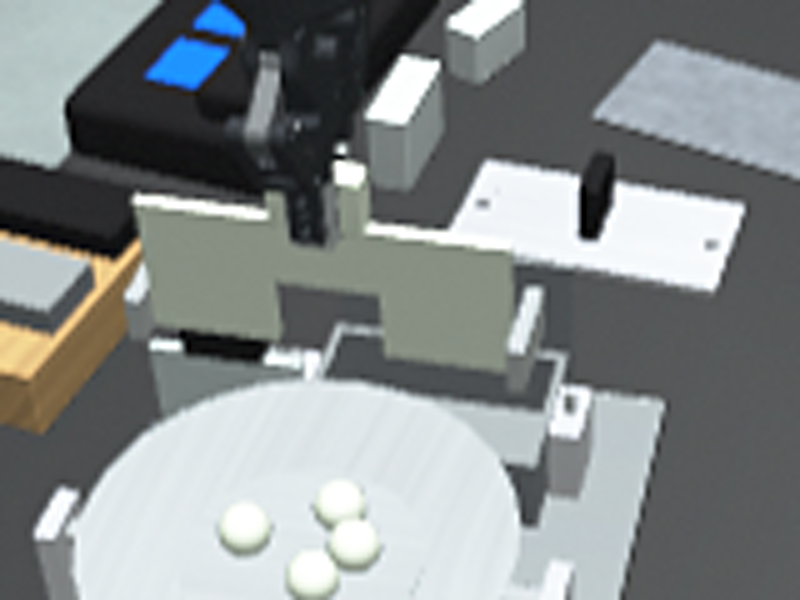

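The card is held upright over the pouring side, with its cut-out at crop (280-383, 285-350). I'll check its pose numerically and lower it.

```bash

python3 - <<'E'
from fit import *
zb=226
r=fit("side",[(278,285,25,2.5,36+zb),(383,299,-25,2.5,36+zb),(280,338,25,2.5,zb),(383,358,-25,2.5,zb),(505,372,-85,2.5,zb),(513,252,-85,2.5,72+zb),(135,205,85,2.5,72+zb)],[210,130],5,[.556,.18,.16])
d=r[:2]-W((0,.064,0))[:2]; print("card vs press line, mm world",d*1000)
E
python3 -m pendant '[{"grip":1,"x":0,"y":0,"z":1.5,"rx":0,"ry":0,"rz":0},{"grip":1,"x":0,"y":0,"z":3,"rx":0,"ry":0,"rz":0},{"grip":1,"x":0,"y":0,"z":4,"rx":0,"ry":0,"rz":0},{"grip":1,"x":0,"y":0,"z":4,"rx":0,"ry":0,"rz":0}]'
python3 -c "
from h import *
now()"
```

```text
[0.5552 0.1807 0.1623] res px [[-1.0, -0.4], [-0.4, -0.4], [0.1, 1.1], [0.5, -0.1], [1.8, 0.6], [-0.3, -0.3], [-0.0, -0.3]]
card vs press line, mm world [-1.43704545  1.58698369]
t: 11.8
eef_pos: [0.5557, 0.1773, 0.427]
ee_rot: [3.141, -0.003, -2.984]
force: [-1.2, -1.1, -2.3]
width: 0.0134
t 11.8 grasp now [0.5553 0.1773 0.272 ] rpy [ 3.141e+00 -3.000e-03 -2.984e+00] j6 0.15 F [-1.2 -1.1 -2.3] w 0.0134
shift cm [0.04 0.   0.  ] rot [ 0.0002 -0.0026 -0.    ] dist mm 0 tgt yaw -2.984
```

```bash

python3 -m pendant '[{"grip":1,"x":0,"y":0,"z":0.5,"rx":0,"ry":0,"rz":0},{"grip":1,"x":0,"y":0,"z":1,"rx":0,"ry":0,"rz":0},{"grip":1,"x":0,"y":0,"z":1.5,"rx":0,"ry":0,"rz":0},{"grip":1,"x":0,"y":0,"z":2,"rx":0,"ry":0,"rz":0},{"grip":1,"x":0,"y":0,"z":2,"rx":0,"ry":0,"rz":0}]'
python3 -m pendant '[{"grip":1,"x":0,"y":0,"z":0.7,"rx":0,"ry":0,"rz":0},{"grip":1,"x":0,"y":0,"z":1.4,"rx":0,"ry":0,"rz":0},{"grip":1,"x":0,"y":0,"z":2.1,"rx":0,"ry":0,"rz":0},{"grip":1,"x":0,"y":0,"z":2.8,"rx":0,"ry":0,"rz":0},{"grip":1,"x":0,"y":0,"z":3.3,"rx":0,"ry":0,"rz":0}]'
python3 - <<'E'
from h import *
now()
cv2.imwrite("pics/b2.png",cv2.resize(env.snapshot("side")[130:250,210:370,::-1],None,fx=5,fy=5))
E
```

```text
t: 12.3
eef_pos: [0.5561, 0.1769, 0.407]
ee_rot: [-3.14, -0.001, -2.984]
force: [1.4, -3.9, 4.1]
width: 0.0133
t: 12.8
eef_pos: [0.5562, 0.1777, 0.3747]
ee_rot: [3.14, 0.0, -2.984]
force: [-0.9, 1.4, 6.0]
width: 0.0131
t 12.8 grasp now [0.5562 0.1781 0.2197] rpy [ 3.14   0.    -2.984] j6 0.15 F [-0.9  1.4  6. ] w 0.0131
shift cm [-0.01  0.03  0.  ] rot [0.002  0.0004 0.    ] dist mm 0 tgt yaw -2.984
```

```bash

python3 -m pendant '[{"grip":1,"x":0,"y":0,"z":0.3,"rx":0,"ry":0,"rz":0},{"grip":1,"x":0,"y":0,"z":0.6,"rx":0,"ry":0,"rz":0},{"grip":1,"x":0,"y":0,"z":0.8,"rx":0,"ry":0,"rz":0},{"grip":1,"x":0,"y":0,"z":0.8,"rx":0,"ry":0,"rz":0},{"grip":1,"x":0,"y":0,"z":0.8,"rx":0,"ry":0,"rz":0}]'
for i in 1 2 3; do python3 -m pendant '[{"grip":1,"x":0,"y":0,"z":0,"rx":0,"ry":0,"rz":0},{"grip":1,"x":0,"y":0,"z":0,"rx":0,"ry":0,"rz":0},{"grip":1,"x":0,"y":0,"z":0,"rx":0,"ry":0,"rz":0},{"grip":1,"x":0,"y":0,"z":0,"rx":0,"ry":0,"rz":0},{"grip":1,"x":0,"y":0,"z":0,"rx":0,"ry":0,"rz":0}]' | grep force; done
python3 - <<'E'
from h import *
now()
crop("side",210,130,370,250,5,"b3")
E
```

```text
t: 13.35
eef_pos: [0.5565, 0.1777, 0.3667]
ee_rot: [3.141, 0.001, -2.983]
force: [-0.6, -2.2, 6.6]
width: 0.0133
force: [-0.5, -3.5, 5.9]
force: [-0.1, -4.1, 5.8]
force: [-0.4, -3.9, 5.5]
t 14.85 grasp now [0.5567 0.1775 0.2136] rpy [-3.141e+00  3.000e-03 -2.982e+00] j6 0.15 F [-0.4 -3.9  5.5] w 0.0132
shift cm [-0.04 -0.    0.  ] rot [-0.0003  0.0025 -0.    ] dist mm 0 tgt yaw -2.982
```

View pics/b3.png

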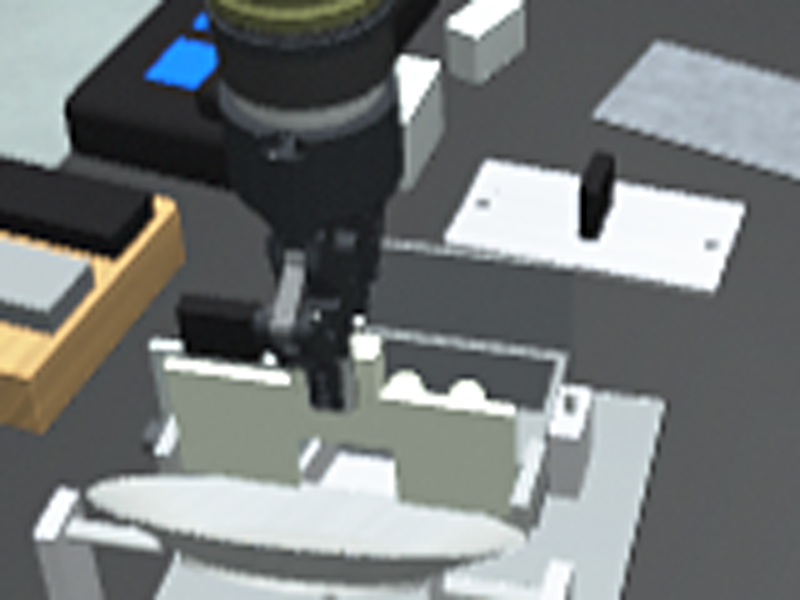

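The bowl is fully tipped and empty, and two capsules show in the magazine behind the card (crop 405,380 and 467,392). Next I'll lift the card gently, clear it and check the count.

```bash

python3 -m pendant '[{"grip":1,"x":0,"y":0,"z":-0.8,"rx":0,"ry":0,"rz":0},{"grip":1,"x":0,"y":0,"z":-1.6,"rx":0,"ry":0,"rz":0},{"grip":1,"x":0,"y":0,"z":-2.4,"rx":0,"ry":0,"rz":0},{"grip":1,"x":0,"y":0,"z":-3.2,"rx":0,"ry":0,"rz":0},{"grip":1,"x":0,"y":0,"z":-4,"rx":0,"ry":0,"rz":0}]'
python3 -m pendant '[{"grip":1,"x":0,"y":0,"z":-0.8,"rx":0,"ry":0,"rz":0},{"grip":1,"x":0,"y":0,"z":-1.6,"rx":0,"ry":0,"rz":0},{"grip":1,"x":0,"y":0,"z":-2.6,"rx":0,"ry":0,"rz":0},{"grip":1,"x":0,"y":0,"z":-4,"rx":0,"ry":0,"rz":0},{"grip":1,"x":0,"y":0,"z":-6.5,"rx":0,"ry":0,"rz":0}]'
for i in 1 2; do python3 -m pendant '[{"grip":1,"x":0.4,"y":-4,"z":0,"rx":0,"ry":0,"rz":0},{"grip":1,"x":1,"y":-8,"z":0,"rx":0,"ry":0,"rz":0},{"grip":1,"x":1.7,"y":-12,"z":0,"rx":0,"ry":0,"rz":0},{"grip":1,"x":2.5,"y":-16,"z":0,"rx":0,"ry":0,"rz":0},{"grip":1,"x":3.3,"y":-20,"z":0,"rx":0,"ry":0,"rz":0}]'; done
python3 - <<'E'
from h import *
go([.497,-.375,.2],-.125)
a=env.snapshot("side")[140:250,220:350,::-1]; b=env.snapshot("top")[120:230,185:345,::-1]
A=cv2.resize(a,None,fx=3.3,fy=3.3,interpolation=cv2.INTER_CUBIC);B=cv2.resize(b,None,fx=2.25,fy=2.25,interpolation=cv2.INTER_CUBIC)
h=max(A.shape[0],B.shape[0]);P=lambda i:np.pad(i,((0,h-i.shape[0]),(0,0),(0,0)))
cv2.imwrite("pics/m1.png",np.hstack([P(A),P(B)]))
E
```

```text
t: 15.4
eef_pos: [0.5562, 0.1772, 0.4092]
ee_rot: [-3.141, 0.002, -2.983]
force: [-0.9, -3.0, 2.4]
width: 0.0134
t: 15.9
eef_pos: [0.5555, 0.1773, 0.4732]
ee_rot: [-3.141, -0.001, -2.982]
force: [-0.1, -0.4, -3.0]
width: 0.0126
t: 16.4
eef_pos: [0.5543, -0.0265, 0.4734]
ee_rot: [3.142, -0.002, -2.982]
force: [1.2, -0.9, -2.8]
width: 0.0136
t: 16.9
eef_pos: [0.5533, -0.2307, 0.4735]
ee_rot: [3.141, -0.002, -2.981]
force: [1.2, 0.6, -2.1]
width: 0.0132
t 16.9 grasp now [ 0.553  -0.2305  0.3185] rpy [ 3.141e+00 -2.000e-03 -2.981e+00] j6 -0.56 F [ 1.2  0.6 -2.1] w 0.0132
shift cm [  7.84 -13.36  11.85] rot [ 0.0008 -0.0021  0.2851] dist mm 195 tgt yaw -3.267
```

View pics/m1.png

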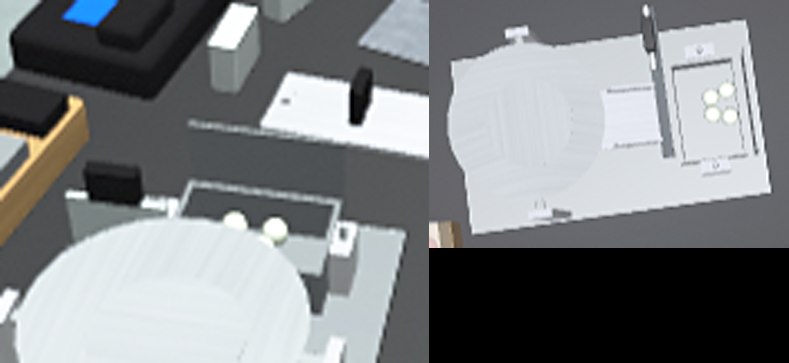

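All 4 capsules lie in the magazine (right panel 705-730, 90-115) and the bowl is level again. I'll set the card back on its mat.

```bash

python3 -m pendant '[{"grip":1,"x":2,"y":-4,"z":0,"rx":0,"ry":0,"rz":0.14},{"grip":1,"x":4,"y":-8,"z":0,"rx":0,"ry":0,"rz":0.28},{"grip":1,"x":6,"y":-11,"z":3,"rx":0,"ry":0,"rz":0.285},{"grip":1,"x":7.8,"y":-13.4,"z":7,"rx":0,"ry":0,"rz":0.285},{"grip":1,"x":7.8,"y":-13.4,"z":11,"rx":0,"ry":0,"rz":0.285}]'
python3 -m pendant '[{"grip":1,"x":0,"y":0,"z":2.5,"rx":0,"ry":0,"rz":0},{"grip":1,"x":0,"y":0,"z":5,"rx":0,"ry":0,"rz":0},{"grip":1,"x":0,"y":0,"z":8,"rx":0,"ry":0,"rz":0},{"grip":1,"x":0,"y":0,"z":9,"rx":0,"ry":0,"rz":0},{"grip":1,"x":0,"y":0,"z":9,"rx":0,"ry":0,"rz":0}]'
python3 - <<'E'
from h import *
go([.497,-.375,.092],-.125)
a=env.snapshot("side")[110:190,310:410,::-1]
cv2.imwrite("pics/m2.png",cv2.resize(a,None,fx=6,fy=6,interpolation=cv2.INTER_CUBIC))
E
```

```text
t: 17.5
eef_pos: [0.495, -0.3806, 0.3624]
ee_rot: [-3.138, -0.002, 3.008]
force: [0.7, 1.1, -3.7]
width: 0.0133
t: 18.0
eef_pos: [0.4943, -0.3799, 0.2708]
ee_rot: [-3.141, -0.005, 3.008]
force: [-0.5, 0.3, -1.9]
width: 0.0132
t 18.0 grasp now [ 0.4935 -0.3799  0.1158] rpy [-3.141 -0.005  3.008] j6 -0.52 F [-0.5  0.3 -1.9] w 0.0132
shift cm [-0.21  0.52  2.38] rot [-0.0008 -0.0052 -0.0086] dist mm 24 tgt yaw 3.017
```

View pics/m2.png

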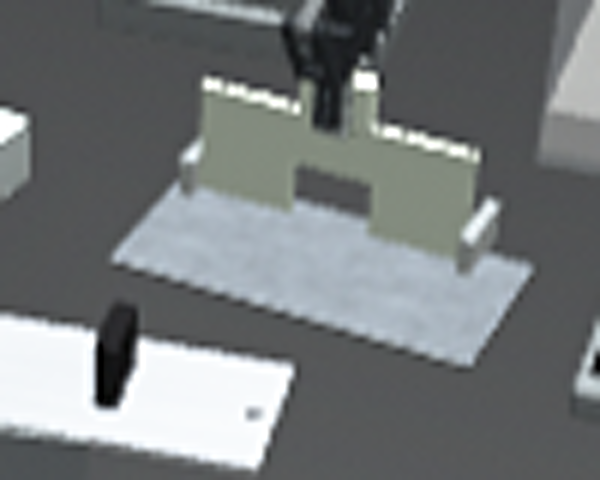

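The card hangs upright about 2 cm over the mat's middle (blade at crop 205-480, 80-255). I'll lower it until contact.

```bash

python3 -m pendant '[{"grip":1,"x":-0.2,"y":0.5,"z":1,"rx":0,"ry":-0.005,"rz":0},{"grip":1,"x":-0.2,"y":0.5,"z":1.6,"rx":0,"ry":-0.005,"rz":0},{"grip":1,"x":-0.2,"y":0.5,"z":2,"rx":0,"ry":-0.005,"rz":0},{"grip":1,"x":-0.2,"y":0.5,"z":2.2,"rx":0,"ry":-0.005,"rz":0},{"grip":1,"x":-0.2,"y":0.5,"z":2.2,"rx":0,"ry":-0.005,"rz":0}]'
python3 -m pendant '[{"grip":1,"x":0,"y":0,"z":0.15,"rx":0,"ry":0,"rz":0},{"grip":1,"x":0,"y":0,"z":0.3,"rx":0,"ry":0,"rz":0},{"grip":1,"x":0,"y":0,"z":0.3,"rx":0,"ry":0,"rz":0}]'
python3 -c "
from h import *
now()"
```

```text
t: 18.55
eef_pos: [0.4975, -0.3758, 0.2503]
ee_rot: [-3.139, 0.002, 3.008]
force: [-0.1, -0.1, -2.6]
width: 0.0132
t: 18.85
eef_pos: [0.4974, -0.3758, 0.2471]
ee_rot: [-3.139, 0.002, 3.008]
force: [-0.2, 0.2, -2.7]
width: 0.0132
t 18.85 grasp now [ 0.4976 -0.3762  0.0921] rpy [-3.139e+00  2.000e-03  3.008e+00] j6 -0.51 F [-0.2  0.2 -2.7] w 0.0132
shift cm [-0.03 -0.03  0.  ] rot [-0.0022  0.0018 -0.    ] dist mm 0 tgt yaw 3.008
```

```bash

for i in 1 2 3; do python3 -m pendant '[{"grip":1,"x":0,"y":0,"z":0.1,"rx":0,"ry":0,"rz":0},{"grip":1,"x":0,"y":0,"z":0.15,"rx":0,"ry":0,"rz":0},{"grip":1,"x":0,"y":0,"z":0.15,"rx":0,"ry":0,"rz":0}]' |egrep "pos|force"; done
```

```text
eef_pos: [0.4973, -0.3758, 0.2456]
force: [-0.2, 0.2, -1.8]
eef_pos: [0.4974, -0.3759, 0.2452]
force: [-2.7, 1.1, 5.1]
eef_pos: [0.4974, -0.3759, 0.2452]
force: [-3.0, 2.5, 9.2]
```

```bash

python3 -m pendant '[{"grip":0.4,"x":0,"y":0,"z":-0.1,"rx":0,"ry":0,"rz":0},{"grip":0.4,"x":0,"y":0,"z":-0.1,"rx":0,"ry":0,"rz":0},{"grip":0.4,"x":0,"y":0,"z":-0.1,"rx":0,"ry":0,"rz":0},{"grip":0.4,"x":0,"y":0,"z":-4,"rx":0,"ry":0,"rz":0},{"grip":0.4,"x":0,"y":0,"z":-8.5,"rx":0,"ry":0,"rz":0}]'
python3 -m pendant '[{"grip":0.4,"x":0,"y":0,"z":-4,"rx":0,"ry":0,"rz":0},{"grip":0.4,"x":0,"y":3,"z":-8,"rx":0,"ry":0,"rz":0.14},{"grip":0.4,"x":-2,"y":7,"z":-8,"rx":0,"ry":0,"rz":0.28},{"grip":0.4,"x":-4,"y":11,"z":-8,"rx":0,"ry":0,"rz":0.42},{"grip":0.4,"x":-5,"y":14,"z":-8,"rx":0,"ry":0,"rz":0.56}]'
python3 -m pendant '[{"grip":0.4,"x":0,"y":0,"z":0,"rx":0,"ry":0,"rz":0.14},{"grip":0.4,"x":0,"y":0,"z":0,"rx":0,"ry":0,"rz":0.28},{"grip":0.4,"x":0,"y":0,"z":0,"rx":0,"ry":0,"rz":0.42},{"grip":0.4,"x":0,"y":0,"z":0,"rx":0,"ry":0,"rz":0.56},{"grip":0.4,"x":0,"y":0,"z":0,"rx":0,"ry":0,"rz":0.70}]'
python3 - <<'E'
from h import *
a=cv2.imread("pics/side0.png"); b=env.snapshot("side")[:,:,::-1]
x0,y0,x1,y1=295,160,362,190
print("cover diff mean",np.abs(a[y0:y1,x0:x1].astype(int)-b[y0:y1,x0:x1]).mean().round(2))
ct=env.snapshot("top")[:,:,::-1]; a=cv2.imread("pics/top0.png"); print("top diff",np.abs(a[142:210,366:390].astype(int)-ct[142:210,366:390]).mean().round(2))
go([.570,-.2136,.12],.0743+np.pi/2)
E
```

```text
t: 20.25
eef_pos: [0.4963, -0.3749, 0.3287]
ee_rot: [-3.141, -0.001, 3.008]
force: [-0.2, -0.9, 1.0]
width: 0.0512
t: 20.75
eef_pos: [0.566, -0.2411, 0.409]
ee_rot: [-3.142, 0.0, 2.443]
force: [-0.3, -0.5, -0.9]
width: 0.0513
t: 21.25
eef_pos: [0.5661, -0.241, 0.4088]
ee_rot: [-3.142, 0.0, 1.737]
force: [-0.1, -0.1, -1.7]
width: 0.051
cover diff mean 2.57
top diff 0.59
t 21.35 grasp now [ 0.5661 -0.241   0.2538] rpy [-3.142  0.     1.743] j6 1.0 F [ 0.2 -0.4  0.2] w 0.051
shift cm [ 2.63  0.86 13.38] rot [-0.      0.0002  0.0974] dist mm 137 tgt yaw 1.645
```

```bash

python3 -m pendant '[{"grip":0.4,"x":2.6,"y":0.9,"z":3,"rx":0,"ry":0,"rz":0.097},{"grip":0.4,"x":2.6,"y":0.9,"z":7,"rx":0,"ry":0,"rz":0.097},{"grip":0.4,"x":2.6,"y":0.9,"z":11,"rx":0,"ry":0,"rz":0.097},{"grip":0.4,"x":2.6,"y":0.9,"z":13.4,"rx":0,"ry":0,"rz":0.097},{"grip":0.4,"x":2.6,"y":0.9,"z":13.4,"rx":0,"ry":0,"rz":0.097}]'
python3 - <<'E'
from h import *
go([.570,-.2136,.032],.0743+np.pi/2)
E
```

```text
t: 21.85
eef_pos: [0.5686, -0.2131, 0.2708]
ee_rot: [-3.135, -0.003, 1.649]
force: [0.2, 0.4, -0.5]
width: 0.0512
t 21.85 grasp now [ 0.5675 -0.2127  0.1158] rpy [-3.135e+00 -3.000e-03  1.649e+00] j6 1.13 F [ 0.2  0.4 -0.5] w 0.0512
shift cm [-0.09  0.19  8.37] rot [-0.0067 -0.003   0.0036] dist mm 84 tgt yaw 1.645
```

```bash

python3 -m pendant '[{"grip":0.4,"x":-0.1,"y":0.2,"z":3,"rx":-0.006,"ry":-0.003,"rz":0},{"grip":0.4,"x":-0.1,"y":0.2,"z":6,"rx":-0.006,"ry":-0.003,"rz":0},{"grip":0.4,"x":-0.1,"y":0.2,"z":8.3,"rx":-0.006,"ry":-0.003,"rz":0},{"grip":0.4,"x":-0.1,"y":0.2,"z":8.3,"rx":-0.006,"ry":-0.003,"rz":0}]'
python3 -m pendant '[{"grip":1,"x":0,"y":0,"z":0,"rx":0,"ry":0,"rz":0},{"grip":1,"x":0,"y":0,"z":0,"rx":0,"ry":0,"rz":0},{"grip":1,"x":0,"y":0,"z":0,"rx":0,"ry":0,"rz":0},{"grip":1,"x":0,"y":0,"z":0,"rx":0,"ry":0,"rz":0}]'
python3 -c "
from h import *
now()"
python3 -m pendant '[{"grip":1,"x":0,"y":0,"z":-3,"rx":0,"ry":0,"rz":0},{"grip":1,"x":0,"y":0,"z":-6,"rx":0,"ry":0,"rz":0},{"grip":1,"x":0,"y":0,"z":-10,"rx":0,"ry":0,"rz":0},{"grip":1,"x":0,"y":0,"z":-14,"rx":0,"ry":0,"rz":0},{"grip":1,"x":0,"y":0,"z":-17,"rx":0,"ry":0,"rz":0}]'
python3 -c "
from h import *
go(W((0,-.087,.2)),ld[2]+np.pi/2)"
```

```text
t: 22.25
eef_pos: [0.5692, -0.2135, 0.1862]
ee_rot: [-3.137, -0.002, 1.65]
force: [-1.2, 1.0, -0.1]
width: 0.0512
t: 22.65
eef_pos: [0.5701, -0.2139, 0.1883]
ee_rot: [-3.14, 0.0, 1.651]
force: [-1.6, -0.0, 7.4]
width: 0.0132
t 22.65 grasp now [ 0.5699 -0.214   0.0333] rpy [-3.14   0.     1.651] j6 1.13 F [-1.6 -0.   7.4] w 0.0132
shift cm [-0.   -0.02  0.  ] rot [-0.0012  0.     -0.    ] dist mm 0 tgt yaw 1.651
t: 23.15
eef_pos: [0.5705, -0.2139, 0.3616]
ee_rot: [3.14, 0.001, 1.651]
force: [1.6, 0.7, -3.3]
width: 0.0134
t 23.15 grasp now [ 0.5707 -0.2141  0.2066] rpy [3.140e+00 1.000e-03 1.651e+00] j6 1.13 F [ 1.6  0.7 -3.3] w 0.0134
shift cm [24.23  2.97  0.64] rot [ 0.0012  0.0012 -0.0798] dist mm 244 tgt yaw 1.731
```

```bash

python3 - <<'E'
from h import *
a=np.mean([env.snapshot("top")[:,:,::-1] for _ in range(4)],0).astype(np.uint8); cv2.imwrite("pics/topmag.png",a)
x0,y0=283,128
c=a[y0:y0+75,x0:x0+60]; c=cv2.resize(c,None,fx=8,fy=8,interpolation=cv2.INTER_CUBIC)
cv2.imwrite("pics/tm.png",c)
E
```

```text
(no output)
```

View pics/tm.png

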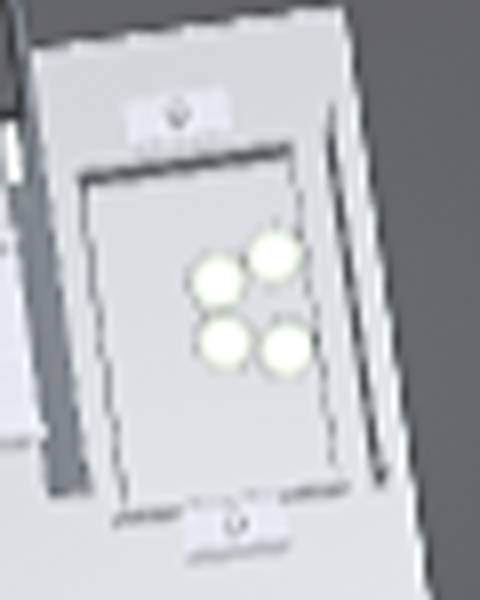

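Pins at crop (178,114) and (236,523). I'll fit the magazine centre from these.

```bash

python3 - <<'E'
from fit import *
off=[283,128]
for z in(58,68,74):
    p=fit("top",[(178,114,80,0,z),(236,523,-80,0,z)],off,8,[.58,.03,.16])
p=fit("top",[(178,114,80,0,68),(236,523,-80,0,68),(82,182,65,42,58),(290,150,65,-42,58),(118,520,-65,42,58),(347,488,-65,-42,58)],off,8,[.58,.03,.16])
# true yaw check: angle from ends
print("old magtop",W((0,-.087,.058)))
go([p[0],p[1],.16],p[2]+np.pi/2)
E
```

```text
[0.5832 0.0294 0.1655] res px [[0.0, 0.1], [-0.0, -0.1]]
[0.582  0.0292 0.1655] res px [[-0.0, -0.1], [0.0, 0.1]]
[0.5812 0.029  0.1655] res px [[-0.0, -0.2], [0.0, 0.2]]
[0.5783 0.0287 0.1639] res px [[0.1, 1.1], [0.1, 1.3], [-0.5, -0.2], [0.3, 0.0], [0.7, -1.1], [-0.9, -0.9]]
old magtop [0.58066068 0.03001123 0.058     ]
t 23.35 grasp now [ 0.5703 -0.214   0.2037] rpy [-3.142  0.     1.651] j6 1.13 F [-0.6 -0.2 -3.3] w 0.0132
shift cm [24.12  2.73  4.36] rot [-0.      0.0005 -0.0839] dist mm 247 tgt yaw 1.735
```

```bash

python3 -m pendant '[{"grip":1,"x":4.6,"y":0.5,"z":0,"rx":0,"ry":0,"rz":-0.04},{"grip":1,"x":9.2,"y":1,"z":0,"rx":0,"ry":0,"rz":-0.085},{"grip":1,"x":13.8,"y":1.6,"z":0,"rx":0,"ry":0,"rz":-0.085},{"grip":1,"x":18.4,"y":2.1,"z":0,"rx":0,"ry":0,"rz":-0.085},{"grip":1,"x":22,"y":2.4,"z":0,"rx":0,"ry":0,"rz":-0.085}]'
python3 - <<'E'
from h import *
go([.5822,.0293,.135],.1650+np.pi/2)
E
```

```text
t: 23.85
eef_pos: [0.5755, 0.0097, 0.356]
ee_rot: [-3.138, -0.001, 1.737]
force: [-0.1, -0.8, -2.5]
width: 0.0134
t 23.85 grasp now [0.5749 0.0097 0.201 ] rpy [-3.138e+00 -1.000e-03  1.737e+00] j6 1.42 F [-0.1 -0.8 -2.5] w 0.0134
shift cm [1.82 1.01 6.6 ] rot [-0.0039 -0.0007  0.0012] dist mm 69 tgt yaw 1.736
```

```bash

python3 -m pendant '[{"grip":1,"x":1.8,"y":1,"z":0,"rx":-0.004,"ry":0,"rz":0},{"grip":1,"x":1.8,"y":1,"z":2,"rx":-0.004,"ry":0,"rz":0},{"grip":1,"x":1.8,"y":1,"z":4,"rx":-0.004,"ry":0,"rz":0},{"grip":1,"x":1.8,"y":1,"z":6,"rx":-0.004,"ry":0,"rz":0},{"grip":1,"x":1.8,"y":1,"z":6.6,"rx":-0.004,"ry":0,"rz":0}]'
python3 - <<'E'
from h import *
go([.5822,.0293,.113],.1650+np.pi/2)
A=env.snapshot("top")[125:205,275:345,::-1];B=env.snapshot("side")[165:245,225:325,::-1]
cv2.imwrite("pics/cv.png",np.hstack([cv2.resize(i,None,fx=4.7,fy=4.7,interpolation=cv2.INTER_CUBIC) for i in (A,B)]))
E
```

```text
t: 24.35
eef_pos: [0.5799, 0.0292, 0.2854]
ee_rot: [-3.134, -0.002, 1.737]
force: [-0.2, -0.7, -3.5]
width: 0.0133
t 24.35 grasp now [0.5787 0.0292 0.1304] rpy [-3.134e+00 -2.000e-03  1.737e+00] j6 1.45 F [-0.2 -0.7 -3.5] w 0.0133
shift cm [-0.03  0.24  1.74] rot [-0.0075 -0.0016  0.0016] dist mm 18 tgt yaw 1.736
```

View pics/cv.png

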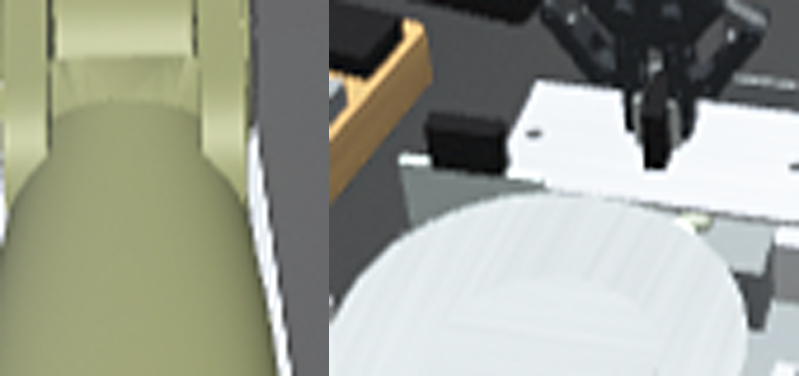

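The cover hangs level over the magazine, with its left hole at crop (533,133) and clear of the guard block. I'll trim tilt and position, then lower by feel.

```bash

python3 -m pendant '[{"grip":1,"x":0,"y":0.24,"z":0.6,"rx":-0.007,"ry":-0.001,"rz":0},{"grip":1,"x":0,"y":0.24,"z":1.2,"rx":-0.007,"ry":-0.001,"rz":0},{"grip":1,"x":0,"y":0.24,"z":1.7,"rx":-0.007,"ry":-0.001,"rz":0},{"grip":1,"x":0,"y":0.24,"z":1.7,"rx":-0.007,"ry":-0.001,"rz":0},{"grip":1,"x":0,"y":0.24,"z":1.7,"rx":-0.007,"ry":-0.001,"rz":0}]'
python3 - <<'E'
from h import *
go([.5822,.0293,.0913],.1650+np.pi/2)
E
```

```text
t: 24.95
eef_pos: [0.5832, 0.0294, 0.2706]
ee_rot: [3.139, -0.0, 1.737]
force: [-0.9, -0.4, -3.2]
width: 0.0133
t 24.95 grasp now [0.5835 0.0295 0.1156] rpy [ 3.139 -0.     1.737] j6 1.45 F [-0.9 -0.4 -3.2] w 0.0133
shift cm [ 0.   -0.1   2.43] rot [ 0.0023 -0.0003  0.0012] dist mm 24 tgt yaw 1.736
```

```bash

python3 -m pendant '[{"grip":1,"x":0,"y":-0.1,"z":0.3,"rx":0.002,"ry":0,"rz":0},{"grip":1,"x":0,"y":-0.1,"z":0.6,"rx":0.002,"ry":0,"rz":0},{"grip":1,"x":0,"y":-0.1,"z":0.6,"rx":0.002,"ry":0,"rz":0}]'
python3 -m pendant '[{"grip":1,"x":0,"y":0,"z":0.3,"rx":0,"ry":0,"rz":0},{"grip":1,"x":0,"y":0,"z":0.6,"rx":0,"ry":0,"rz":0},{"grip":1,"x":0,"y":0,"z":0.6,"rx":0,"ry":0,"rz":0}]'
python3 - <<'E'
from h import *
go([.5822,.0293,.0913],.1650+np.pi/2); print(env.sense()["torque"].round(2))
E
```

```text
t: 25.25
eef_pos: [0.5819, 0.0293, 0.2641]
ee_rot: [-3.141, -0.0, 1.737]
force: [-1.1, -0.1, -3.7]
width: 0.0132
t: 25.55
eef_pos: [0.5816, 0.0292, 0.2576]
ee_rot: [-3.14, -0.0, 1.737]
force: [-0.0, 1.5, -2.7]
width: 0.0132
t 25.55 grasp now [0.5814 0.0293 0.1026] rpy [-3.14  -0.     1.737] j6 1.45 F [-0.   1.5 -2.7] w 0.0132
shift cm [-0.    0.06  1.13] rot [-0.0014 -0.0005  0.0012] dist mm 11 tgt yaw 1.736
[-0.07  0.02  0.06]
```

```bash

for i in 1 2 3; do python3 -m pendant '[{"grip":1,"x":0,"y":0,"z":0.2,"rx":0,"ry":0,"rz":0},{"grip":1,"x":0,"y":0,"z":0.35,"rx":0,"ry":0,"rz":0},{"grip":1,"x":0,"y":0,"z":0.35,"rx":0,"ry":0,"rz":0}]'|egrep "pos|force|rot"; done
```

```text
eef_pos: [0.5816, 0.0292, 0.2538]
ee_rot: [-3.14, -0.001, 1.737]
force: [0.1, 0.2, -2.8]
eef_pos: [0.5815, 0.0292, 0.25]
ee_rot: [-3.14, -0.001, 1.737]
force: [-0.5, -0.3, -3.1]
eef_pos: [0.5816, 0.0293, 0.2465]
ee_rot: [-3.14, -0.001, 1.737]
force: [0.3, -0.2, -2.7]
```

```bash

python3 -m pendant '[{"grip":1,"x":0,"y":0,"z":0.1,"rx":0,"ry":0,"rz":0},{"grip":1,"x":0,"y":0,"z":0.2,"rx":0,"ry":0,"rz":0},{"grip":1,"x":0,"y":0,"z":0.2,"rx":0,"ry":0,"rz":0}]'|egrep "pos|force|rot"
python3 -m pendant '[{"grip":1,"x":0,"y":0,"z":0.1,"rx":0,"ry":0,"rz":0},{"grip":1,"x":0,"y":0,"z":0.1,"rx":0,"ry":0,"rz":0}]'|egrep "pos|force|rot"
```

```text
eef_pos: [0.5815, 0.0293, 0.2463]
ee_rot: [-3.141, -0.0, 1.737]
force: [-6.5, -0.7, 11.6]
eef_pos: [0.5814, 0.0293, 0.2463]
ee_rot: [-3.141, -0.0, 1.737]
force: [-4.5, 0.7, 7.7]
```

The cover seated at its expected height, with contact force and no earlier resistance. I'll release it and go to the guard.

```bash

python3 -m pendant '[{"grip":0.4,"x":0,"y":0,"z":-0.1,"rx":0,"ry":0,"rz":0},{"grip":0.4,"x":0,"y":0,"z":-0.1,"rx":0,"ry":0,"rz":0},{"grip":0.4,"x":0,"y":0,"z":-0.1,"rx":0,"ry":0,"rz":0},{"grip":0.4,"x":0,"y":0,"z":-3,"rx":0,"ry":0,"rz":0},{"grip":0.4,"x":0,"y":0,"z":-7,"rx":0,"ry":0,"rz":0}]' | egrep "pos|force|wid"
python3 -m pendant '[{"grip":0.4,"x":0,"y":0,"z":-4,"rx":0,"ry":0,"rz":0},{"grip":0.4,"x":0,"y":0,"z":-8,"rx":0,"ry":0,"rz":0},{"grip":0.4,"x":0,"y":0,"z":-10.5,"rx":0,"ry":0,"rz":0},{"grip":0.4,"x":0,"y":0,"z":-10.5,"rx":0,"ry":0,"rz":-0.14},{"grip":0.4,"x":0,"y":0,"z":-10.5,"rx":0,"ry":0,"rz":-0.28}]' | grep pos
for i in 1 2; do python3 -m pendant '[{"grip":0.4,"x":0,"y":0,"z":0,"rx":0,"ry":0,"rz":-0.13},{"grip":0.4,"x":0,"y":0,"z":0,"rx":0,"ry":0,"rz":-0.26},{"grip":0.4,"x":0,"y":0,"z":0,"rx":0,"ry":0,"rz":-0.39},{"grip":0.4,"x":0,"y":0,"z":0,"rx":0,"ry":0,"rz":-0.52},{"grip":0.4,"x":0,"y":0,"z":0,"rx":0,"ry":0,"rz":-0.64}]' | grep rot; done
python3 - <<'E'
from h import *
go([.664,.1045,.25],.16)
E
```

```text
eef_pos: [0.5803, 0.0292, 0.3146]
force: [-0.0, 0.6, 0.0]
width: 0.0513
eef_pos: [0.5814, 0.0292, 0.4209]
ee_rot: [-3.14, -0.003, 2.668]
ee_rot: [3.141, -0.003, -2.97]
t 28.95 grasp now [0.5811 0.0292 0.2654] rpy [ 3.141e+00 -3.000e-03 -2.970e+00] j6 -0.12 F [-0.  0. -0.] w 0.0513
shift cm [-9.41  6.01  1.52] rot [ 0.0007 -0.0031  0.0114] dist mm 113 tgt yaw -2.982
```

```bash

python3 -m pendant '[{"grip":0.4,"x":-4,"y":2.5,"z":0,"rx":0,"ry":-0.003,"rz":0.011},{"grip":0.4,"x":-8,"y":5,"z":0,"rx":0,"ry":-0.003,"rz":0.011},{"grip":0.4,"x":-9.4,"y":6,"z":1.5,"rx":0,"ry":-0.003,"rz":0.011},{"grip":0.4,"x":-9.4,"y":6,"z":1.5,"rx":0,"ry":-0.003,"rz":0.011}]' | grep pos
python3 - <<'E'
from h import *
go([.664,.1045,.1445],.16)
E
```

```text
eef_pos: [0.6649, 0.1062, 0.4021]
t 29.35 grasp now [0.6644 0.1063 0.2471] rpy [ 3.140e+00 -3.000e-03 -2.979e+00] j6 -0.0 F [-0.5 -1.1 -0.7] w 0.0513
shift cm [ 0.08 -0.16 10.26] rot [ 0.0011 -0.0032  0.0027] dist mm 103 tgt yaw -2.982
```

```bash

python3 -m pendant '[{"grip":0.4,"x":0,"y":-0.16,"z":3,"rx":0,"ry":-0.003,"rz":0},{"grip":0.4,"x":0,"y":-0.16,"z":6,"rx":0,"ry":-0.003,"rz":0},{"grip":0.4,"x":0,"y":-0.16,"z":9,"rx":0,"ry":-0.003,"rz":0},{"grip":0.4,"x":0,"y":-0.16,"z":10.3,"rx":0,"ry":-0.003,"rz":0},{"grip":0.4,"x":0,"y":-0.16,"z":10.3,"rx":0,"ry":-0.003,"rz":0}]' | egrep "pos|force"
python3 -m pendant '[{"grip":1,"x":0,"y":0,"z":0,"rx":0,"ry":0,"rz":0},{"grip":1,"x":0,"y":0,"z":0,"rx":0,"ry":0,"rz":0},{"grip":1,"x":0,"y":0,"z":0,"rx":0,"ry":0,"rz":0},{"grip":1,"x":0,"y":0,"z":0,"rx":0,"ry":0,"rz":0}]' | egrep "force|width"
python3 -m pendant '[{"grip":1,"x":2,"y":0,"z":0,"rx":0,"ry":0,"rz":0},{"grip":1,"x":4,"y":0,"z":0,"rx":0,"ry":0,"rz":0},{"grip":1,"x":6,"y":0,"z":0,"rx":0,"ry":0,"rz":0},{"grip":1,"x":8,"y":0,"z":0,"rx":0,"ry":0,"rz":0},{"grip":1,"x":9.3,"y":0,"z":0,"rx":0,"ry":0,"rz":0}]'
python3 -m pendant '[{"grip":1,"x":0.3,"y":0,"z":0,"rx":0,"ry":0,"rz":0},{"grip":1,"x":0.3,"y":0,"z":0,"rx":0,"ry":0,"rz":0}]'
python3 -c "
from h import *
now()"
```

```text
eef_pos: [0.6636, 0.1039, 0.2973]
force: [-0.8, 0.1, 0.2]
force: [-1.9, 1.7, 6.0]
width: 0.0134
t: 30.75
eef_pos: [0.5712, 0.089, 0.2994]
ee_rot: [3.141, -0.002, -2.979]
force: [1.8, -0.1, -4.9]
width: 0.0129
t: 30.95
eef_pos: [0.5696, 0.0887, 0.2994]
ee_rot: [3.141, 0.003, -2.979]
force: [8.4, 1.5, -9.9]
width: 0.0134
t 30.95 grasp now [0.5699 0.0889 0.1444] rpy [ 3.141e+00  3.000e-03 -2.979e+00] j6 -0.01 F [ 8.4  1.5 -9.9] w 0.0134
shift cm [-0.04  0.01  0.  ] rot [0.0008 0.0027 0.    ] dist mm 0 tgt yaw -2.979
```

The guard ran about 95 mm back to its shut stop. I'll release, withdraw and check.

```bash

python3 -m pendant '[{"grip":0.4,"x":0,"y":0,"z":0,"rx":0,"ry":0,"rz":0},{"grip":0.4,"x":0,"y":0,"z":0,"rx":0,"ry":0,"rz":0},{"grip":0.4,"x":0,"y":0,"z":-4,"rx":0,"ry":0,"rz":0},{"grip":0.4,"x":0,"y":0,"z":-8,"rx":0,"ry":0,"rz":0},{"grip":0.4,"x":0,"y":0,"z":-12,"rx":0,"ry":0,"rz":0}]' | egrep "pos|force|width"
for i in 1 2; do python3 -m pendant '[{"grip":0.4,"x":1,"y":-4,"z":-1,"rx":0,"ry":0,"rz":0},{"grip":0.4,"x":2,"y":-8,"z":-2,"rx":0,"ry":0,"rz":0},{"grip":0.4,"x":3,"y":-12,"z":-2,"rx":0,"ry":0,"rz":0},{"grip":0.4,"x":3,"y":-16,"z":-2,"rx":0,"ry":0,"rz":0},{"grip":0.4,"x":3,"y":-19,"z":-2,"rx":0,"ry":0,"rz":0}]' | grep pos; done
python3 - <<'E'
from h import *
now()
b=env.snapshot("side")[110:250,220:400,::-1]; a=env.snapshot("top")[115:255,185:465,::-1]
A=cv2.resize(a,None,fx=2.8,fy=2.8,interpolation=cv2.INTER_CUBIC);B=cv2.resize(b[20:,:],None,fx=1.65*1.0,fy=1.65,interpolation=cv2.INTER_CUBIC)
B=np.hstack([cv2.resize(b[35:,10:140],(390,208*105//105),interpolation=cv2.INTER_CUBIC),cv2.resize(b[:70,90:180],(394,208),interpolation=cv2.INTER_CUBIC)])
B=np.pad(B,((0,0),(0,max(0,A.shape[1]-B.shape[1])),(0,0)))[:,:A.shape[1]]
cv2.imwrite("pics/fin.png",np.vstack([A,B])); cv2.imwrite("pics/fin_top.png",env.snapshot("top")[:,:,::-1])
E
```

```text
eef_pos: [0.5689, 0.0885, 0.4211]
force: [0.9, -0.2, -0.9]
width: 0.0511
eef_pos: [0.5699, -0.1061, 0.4418]
eef_pos: [0.5704, -0.3009, 0.4624]
t 32.45 grasp now [ 0.5709 -0.301   0.3074] rpy [-3.14   0.004 -2.982] j6 -0.65 F [ 1.4  0.1 -0. ] w 0.0512
shift cm [-0.05 -0.02  0.  ] rot [-0.0014  0.0035 -0.    ] dist mm 1 tgt yaw -2.982
```

View pics/fin.png

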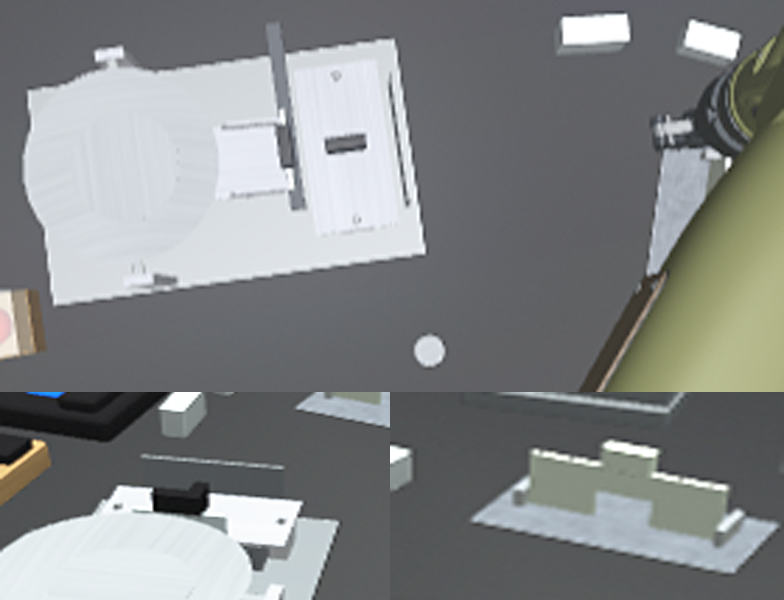

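Both pins show in the cover's holes, at (337,76) and (357,219). The guard is shut, the bowl is level and empty, and the card stands upright on its mat. I'm handing in.

```bash
python3 -c "
from cell import env
env.close_job(); print(env.sense()['t'])"
```

```text
the job is handed in; nothing more can be done
the job is handed in; nothing more can be done
```

The job is done and handed in at about 32.6 s of the 208 s allowed; no verdict was reported.

- **Guard and pouring:** I slid the guard open to its stop. I pressed the bowl down with the card until its lower edge had dropped nearly the full 57 mm. The pictures after pouring show all 4 capsules in the magazine and the bowl empty and level.
- **Card:** It had been knocked about 3 cm aside before I grasped it. I noticed this when the pictures disagreed and measured its position again. It now stands upright on its mat.
- **Cover and guard shut:** The cover went down over both pins without resistance and met the magazine at the expected height. I then slid the guard back about 95 mm to its shut stop.

**Last checks:** the final pictures show both pins in the cover's holes, the guard shut, the bowl level, the card upright on its mat and the robot clear of everything.

**Disagreements and gaps:**
- My estimates of the magazine's position from its inner corners and from its pins differed by about 4 mm. I used the pins, and the cover fitted.
- The guard was about 8 mm open at the start.
- The capsules could not be seen again once the cover was on.
- I only checked by eye that the other goods had not moved, and only for those visible in the pictures; the handset was hidden by the arm in the last one.

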